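# Lock the cut slabs into the carrying rack

## Task

Take the loose white slab off the sloping stand and stand it upright on its thin edge in the empty middle slot of the wooden rack, in line with its neighbours, lowering it in rather than dropping it. When it stands there released, swing the green-sleeved steel bar down over the three slabs until it lies fully home in its fork, and then swing the keeper with the red peg across over the bar's end until it is against its stop. Leave the other two slabs in their slots and the blue bowl where it is.

Things in the scene. Friction and masses are not known exactly. Their poses are not given: they have to be found in the camera images.
- slab: the loose slab: a cream-white cut slab with tan rind, a rigid plate 22 (its own x) x 80 (y) x 110 mm (z), about 0.2 kg. Origin: centre of its 22 x 80 mm underside; z runs up its height. Starts leaning on the stand, its z 37 deg from vertical (top towards the stand's -x, the robot's side); its upper 50 mm are free on both faces to be pinched across the thickness
- stand: fixed dark wooden sloping stand, base 100 x 110 mm, to the left or the right of the rack; origin on the table under the slab's lower edge; the slab leans towards its -x; its back plate (6 mm) and toe plate hold the slab like an easel, 75 mm high at most
- rack: fixed wooden rack, base 130 (x) x 280 (y) x 12 mm, origin: centre of its underside. Slots at y = -60, 0, 60 mm: 27 mm gaps between ribs 100 mm long in x, straight to 54 mm and flared to 65 mm above the table; a slab stands in one with its thickness along the rack's y, its top 122 mm above the table
- slot_mid (a point): centre of the middle slot's floor, 12 mm above the table; the slab's origin belongs here
- bar_hinge (a point): point on the bar's hinge axis (parallel to the rack's x), 135 mm above the table, on a steel post 34 mm wide in x and 142 mm high; the fork that catches the bar's end stands at the rack's y = 105 mm, 145 mm high
- bar_sleeve (a point): centre of the bar's green sleeve (diameter 18, 50 mm long), 173 mm along the bar from its hinge. The bar is a steel rod 12 mm in diameter and 225 mm long
- bar (a joint): bar angle (rad): 0 = level along the rack's +y, in its fork (end stop); 1.57 = upright; limit 1.9. Starts about upright or leaning slightly back to the rack's -y. Its stiff hinge (0.3 N m) holds it wherever it is left, so it must be pushed all the way down, with about 2 to 3 N at the sleeve. Down, it clears a seated slab by 4 mm or more
- keeper_hinge (a point): point on the keeper's vertical hinge axis, 150 mm above the table, on a round post at the rack's x = 45, y = 105 mm; the keeper's stop post is at the rack's x = -50, y = 92 mm, 163 mm high
- keeper_peg (a point): middle of the red upright peg (diameter 12, 28 mm high, its top 181 mm above the table) on the keeper, 75 mm from the keeper's hinge. The keeper is a steel strip 16 mm wide and 6 mm thick, its underside 147 mm above the table
- keeper (a joint): angle of the keeper (rad): 0 = closed, pointing to the rack's -x across the bar's end and against its stop; 1.57 = open, pointing to the rack's +y. Limit 1.7, starts open, stays where it is left (0.06 N m of friction, about 1 N at the peg)
- slab_a: bystander in the rack's slot at y = -60 mm: a cream-white cut slab with tan rind, a rigid plate 22 (its own x) x 80 (y) x 110 mm (z)
- slab_b: bystander in the rack's slot at y = +60 mm: a cream-white cut slab with tan rind, a rigid plate 22 (its own x) x 80 (y) x 110 mm (z)
- bowl: blue bowl, 130 mm across, 55 mm high, on the other side of the rack from the stand; leave alone
There are look-alikes about, which are no part of the job. Leave any yellow look-alike of the slab alone.

How it is judged:
By the outcome, as a careful person would: the job done as asked, in the order asked, and still so for the second after the job is handed in, with the robot touching nothing.
It also fails if it takes over 72 s, if anything falls off the work surface, if the arm or the gripper's body presses on something with over 40 N, if the wrist force passes 120 N, or if a joint passes its speed limit or range.

## Robot

A 6-joint arm with a two-finger parallel gripper is mounted at the origin on the work surface. World frame = base frame: x ahead of the robot, y to its left, z up, the work surface at z = 0. Lengths are in m, angles in rad, forces in N, time in s.
With the tool pointing down it reaches from about 0.225 to 0.725 m from the base axis. Payload 3.1 kg.
Tool frame: the origin (TCP) lies at the very end of the fingers, on their centre line; the grasp point (between the pads) lies hold_point_z behind it (hold_point_z is the distance from the TCP to the grasp point, in m); z points along the fingers, y is the direction in which the jaws open and shut (so a half turn about z gives the same grasp; the last joint's range is limited). The gripper opens to 85 mm and grips with 20 to 120 N. Pads are 22 mm wide; open, the fingers measure 114 mm over their backs; the gripper's body (76 mm by 85 mm) begins 54 mm behind the grasp point. The pads swing forward as they close: fully open they stand 13 mm farther back than shut.
Start: joints at [-1.414, 0.048, 0.099, 1.622, 0, 1.443], TCP at [0.147, -0.504, 0.211] pointing down, gripper open.
Joint ranges: [-2.91, 2.91], [-0.99, 1.94], [-1.21, 1.42], [-2.12, 2.29], [-1.49, 1.47], [-3.14, 3.14]. Speed limits (rad/s): [2.79, 2.79, 3.14, 3.14, 3.14, 3.14].

## Interface

Orientations are given as a rotation vector (axis times angle).
In Python, from cell import state, read_camera, camera_model, job_done, search_frame, cut_out, spot_point, hold_point_z gives the robot as it stands. The module is installed in compiled form; this text tells all that it offers.
- The arm moves only by the tool jog_arm, never from a script. Its argument "deltas" is a list of rows, each a list of 7 numbers: the shift along the tool's x, y, z in mm, then the turn, a rotation vector about the tool's x, y, z in degrees, then the opening in per cent of the stroke, from 0 (shut) to 100 (fully open). In form: [[tx, ty, tz, ax, ay, az, claw], ...]. A call has 1 to 12 rows; each row is the pose to reach, as a shift and turn from the pose measured when the call began, along the tool's axes at that moment; what a row does not reach only later rows make up. A row lasts 1/8 s, in which the tool goes at most 62.5 mm and 10.7 degrees, less where a joint would pass 70% of its speed; a pose out of reach is approached as far as the arm can. A call with a gripper value outside its range is refused whole. The fingers move at their own pace and stop on an object; the grip force is fixed at half the most. Time passes only in rows, so rows that repeat a pose let the fingers close. It gives the time, the measured TCP pose, the force and the opening at its end, in the units of the state.
- state(): the state, without advancing time (a new reading comes with each control period).
- read_camera(name): name is "scene" or "side" or "wrist"; returns the picture (480x640x3 uint8, red, green, blue); there is no depth.
- camera_model(name): a dict with "fovy" (degrees; the focal length in pixels is half the picture's height over the tangent of half this angle, whatever the lens; pixels are square), "cx", "cy" (the principal point, pixels), "R" (3x3) and "t" (3): a world point X has camera coordinates R X + t; the wrist camera has in their place "hand_eye" (4x4, takes a point from camera to tool coordinates, whose origin is the TCP and whose axes are the flange's). Camera axes: x right, y down, z forward; pixel columns grow to the right and rows downward; lengths in m; the calibration is good to about 2 mm. A picture is of the moment at which its call begins: read the wrist's pose just before it. camera_model takes no time and is no camera call.
- job_done(): hands the job in, once; it reports no verdict.
Trained networks look in the newest picture that a camera, given by its name, has taken for a name from the list of things; names that differ only in an ending like _2 or _b are one class to them, and where a whole thing is asked for, a point or a joint stands for the part that bears it (a point fixed in the world has none). Each returns a list of dicts, best first, with "confidence" (0 to 1); they miss things now and then, are a little off and sometimes report something else, mostly with a low value. They report only what shows in the picture. A call takes as long as a camera call. They do not tell look-alikes from the thing itself.
- search_frame(query, camera): "at" ([column, row] in pixels, amid what is visible of it).
- cut_out(query, camera): "pixels" (480x640 bool, what is visible of it) and "at" ([column, row] in pixels, amid what is visible of it).
- spot_point(query, camera): "at" ([column, row] in pixels: a listed point, or the origin of a listed thing).
The state is a dict: "clock": time; "joint_positions": joint angles; "joint_velocities": joint speeds; "effort": joint torques, N m; "ee_pos": TCP position; "tool_rot": TCP orientation; "ft_force": force on the tool from outside, world axes, zero at the start; "torque": the same for the moment, N m; "grip_width": opening from 0.0 (shut) to 1.0 (fully open).
Only numpy, scipy, OpenCV 4.12 (cv2) and the standard library are available. Lean on these libraries where they do the work, as an engineer would, in place of code of your own. Each camera call takes 0.05 s, during which the arm holds its last target.

## Working session

There is one attempt and no reset: what is moved stays moved. The work goes in short steps, Python scripts to look and compute and a tool call to move; the robot and the scene stay as the last step left them, time stands still between calls to the robot, and variables do not carry over. Pictures are saved under pics/ and viewed, and the job is handed in when it is done.

Besides the shell and the picture viewer there is one more tool, called after "Request:" as name(argument=value, ...), one argument or row to a line, values as JSON. jog_arm: Moves the arm, as the interface text tells. Its arguments: {"type":"object","properties":{"deltas":{"type":"array","items":{"type":"array","items":{"type":"number"}}}},"required":["deltas"]}

```bash
mkdir -p pics; ls; cat > h.py <<'E'
import numpy as np, cv2
from cell import *
def cam(n):
    m=camera_model(n); f=240/np.tan(np.radians(m["fovy"])/2)
    return f,m
def save(n,fn):
    im=read_camera(n); cv2.imwrite("pics/"+fn,im[:,:,::-1]); return im
E
python3 - <<'E'
from h import *
save("scene","s0.png");save("side","d0.png");save("wrist","w0.png")
for n in("scene","side"):
    f,m=cam(n);print(n,f,m["cx"],m["cy"],np.round(m["R"],3).tolist(),m["t"])
print(camera_model("wrist"),hold_point_z)
print(state())
E
```

```text
pics
scene 591.9340348847452 315.7000707354679 239.50921975025616 [[0.576, 0.817, -0.017], [0.682, -0.492, -0.541], [-0.45, 0.3, -0.841]] [-0.11510564 -0.29510738  1.89911837]
side 437.1869474249563 313.78888355287495 247.3831605843145 [[0.199, -0.98, -0.012], [-0.563, -0.104, -0.82], [0.802, 0.17, -0.573]] [-0.23526836  0.33925426  1.08329866]
{'fovy': 69.36274994525085, 'cx': 315.98888946331317, 'cy': 242.98055364251465, 'hand_eye': array([[ 2.06330462e-05, -9.52630546e-01, -3.04129976e-01,
         7.75585732e-02],
       [ 9.99999969e-01,  9.48995606e-05, -2.29412357e-04,
         6.59351339e-04],
       [ 2.47407020e-04, -3.04129962e-01,  9.52630519e-01,
        -1.63444742e-01],
       [ 0.00000000e+00,  0.00000000e+00,  0.00000000e+00,
         1.00000000e+00]])} 0.0187
{'clock': 0.15, 'joint_positions': array([-1.41382730e+00,  4.85959144e-02,  9.79519911e-02,  1.62197953e+00,
       -3.79106570e-05,  1.44302097e+00]), 'joint_velocities': array([ 0.00012647, -0.00171332,  0.00587281,  0.00015748,  0.00013701,
        0.00012777]), 'effort': array([ 2.51892103e-03, -3.39260030e+01,  3.20423377e+01,  1.53660943e-02,
       -1.08965116e-04, -3.10142994e-06]), 'ee_pos': array([ 0.14738715, -0.50335988,  0.21007525]), 'tool_rot': array([-3.10799870e+00, -4.45506823e-01,  1.01376796e-04]), 'ft_force': array([ 0.27353664, -0.33930606, -0.15428196]), 'torque': array([0.04580311, 0.0186499 , 0.04550069]), 'grip_width': 1.0006902556765016}
```

View pics/s0.png

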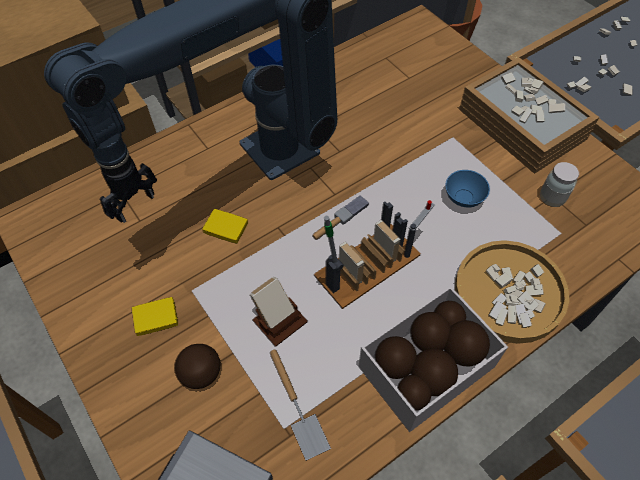

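View pics/d0.png

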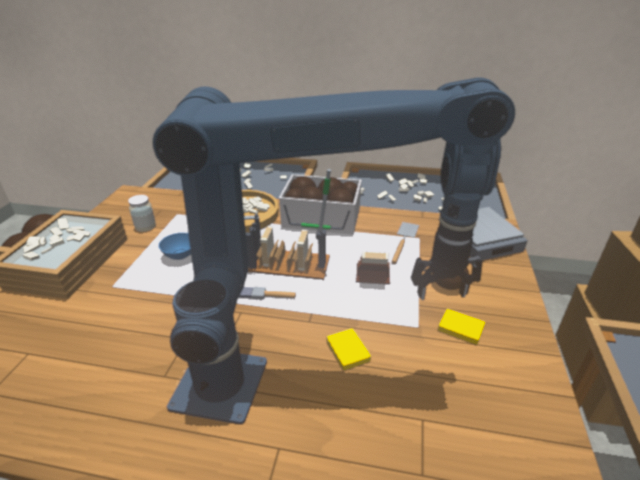

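View pics/w0.png

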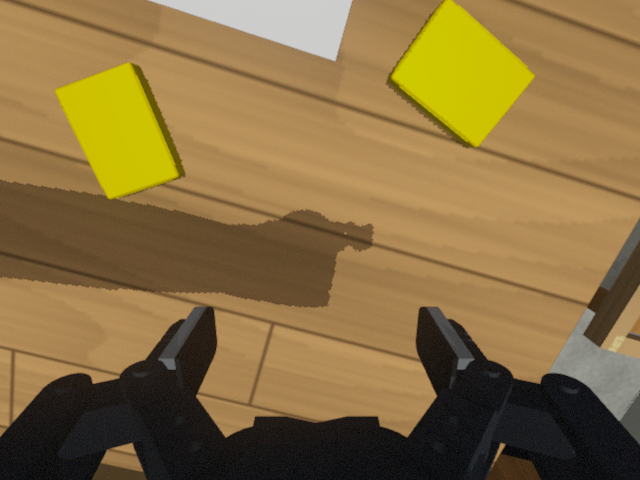

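```bash
python3 - <<'E'
from h import *
save("scene","s1.png");save("side","d1.png")
for n in("scene","side"):
  for q in ["slab","stand","rack","slot_mid","bar_hinge","bar_sleeve","keeper_hinge","keeper_peg","bowl"]:
    print(n,q,[(np.round(r["at"],1).tolist(),round(r["confidence"],2)) for r in spot_point(q,n)][:5])
print(state()["clock"])
E
```

```text
scene slab [([133.7, 322.0], 0.97), ([282.3, 322.2], 0.95), ([238.6, 233.2], 0.95), ([384.2, 254.7], 0.87), ([350.3, 274.5], 0.81)]
scene stand [([280.2, 321.7], 0.7)]
scene rack []
scene slot_mid [([365.6, 264.3], 0.95)]
scene bar_hinge [([335.6, 259.9], 0.7)]
scene bar_sleeve [([327.2, 228.6], 0.75)]
scene keeper_hinge [([412.4, 228.2], 0.86)]
scene keeper_peg [([428.7, 205.1], 0.66)]
scene bowl [([463.8, 195.5], 0.89)]
side slab [([337.8, 337.9], 0.87), ([478.7, 332.5], 0.86), ([304.9, 264.4], 0.74), ([270.6, 257.6], 0.66), ([376.0, 263.4], 0.59)]
side stand [([374.8, 272.5], 0.79)]
side rack [([285.4, 265.9], 0.92)]
side slot_mid [([286.2, 263.1], 0.94)]
side bar_hinge [([319.6, 235.2], 0.92), ([324.5, 186.3], 0.44)]
side bar_sleeve [([324.2, 187.0], 0.54), ([268.7, 258.0], 0.2)]
side keeper_hinge [([254.1, 217.7], 0.66)]
side keeper_peg []
side bowl [([180.4, 257.0], 0.97)]
1.15
```

The loose slab is the cream one leaning on the stand at scene (272,300). It could be confused with the yellow blocks at (155,316) and (225,225), or with the seated slabs at (350,262) and (386,238). Next I'll crop the slab and triangulate.

```bash
cat >> h.py <<'E'
from scipy.spatial.transform import Rotation as Ro
def ray(n,px,pose=None):
    f,m=cam(n); d=np.array([(px[0]-m["cx"])/f,(px[1]-m["cy"])/f,1.])
    if n=="wrist":
        H=m["hand_eye"]; p,r=pose; R=Ro.from_rotvec(r).as_matrix()
        o=R@H[:3,3]+p; v=R@H[:3,:3]@d
    else:
        R=np.array(m["R"]);o=-R.T@m["t"]; v=R.T@d
    return o,v
def atz(n,px,z,pose=None):
    o,v=ray(n,px,pose); return o+v*(z-o[2])/v[2]
def tri(rs):
    A=0;b=0
    for o,v in rs:
        v=v/np.linalg.norm(v);P=np.eye(3)-np.outer(v,v);A=A+P;b=b+P@o
    return np.linalg.solve(A,b)
def proj(n,X,pose=None):
    f,m=cam(n);X=np.asarray(X,float)
    if n=="wrist":
        H=m["hand_eye"];p,r=pose;R=Ro.from_rotvec(r).as_matrix()
        c=H[:3,:3].T@(R.T@(X-p)-H[:3,3])
    else: c=np.array(m["R"])@X+m["t"]
    return np.array([m["cx"]+f*c[0]/c[2],m["cy"]+f*c[1]/c[2]])
E
python3 - <<'E'
from h import *
def p(q,a,b,z):
    print(q,"tri",np.round(tri([ray("scene",a),ray("side",b)]),3),"sc@z",np.round(atz("scene",a,z),3),"sd@z",np.round(atz("side",b,z),3))
p("slot",[365.6,264.3],[286.2,263.1],.012)
p("hinge",[335.6,259.9],[319.6,235.2],.135)
p("sleeve",[327.2,228.6],[324.2,187],.3)
p("khinge",[412.4,228.2],[254.1,217.7],.15)
p("stand",[280.2,321.7],[374.8,272.5],.0)
p("slab",[282.3,322.2],[376,263.4],.02)
p("bowl",[463.8,195.5],[180.4,257],0)
print(np.round(atz("scene",[428.7,205.1],.167),3))
im=cv2.imread("pics/s0.png")[180:360,230:450];cv2.imwrite("pics/c0.png",cv2.resize(im,None,fx=3.6,fy=3.3,interpolation=cv2.INTER_CUBIC))
E
```

```text
slot tri [ 0.506 -0.044  0.006] sc@z [ 0.509 -0.048  0.012] sd@z [ 0.499 -0.044  0.012]
hinge tri [ 0.507 -0.155  0.134] sc@z [ 0.507 -0.151  0.135] sd@z [ 0.504 -0.158  0.135]
sleeve tri [ 0.507 -0.175  0.303] sc@z [ 0.506 -0.177  0.3  ] sd@z [ 0.515 -0.171  0.3  ]
khinge tri [0.55  0.069 0.145] sc@z [0.553 0.062 0.15 ] sd@z [0.546 0.07  0.15 ]
stand tri [ 0.513 -0.338  0.005] sc@z [ 0.511 -0.334  0.   ] sd@z [ 0.518 -0.34  -0.   ]
slab tri [ 0.528 -0.339  0.031] sc@z [ 0.524 -0.335  0.02 ] sd@z [ 0.542 -0.341  0.02 ]
bowl tri [ 0.487  0.34  -0.002] sc@z [0.486 0.344 0.   ] sd@z [0.481 0.333 0.   ]
[0.53  0.135 0.167]
```

View pics/c0.png

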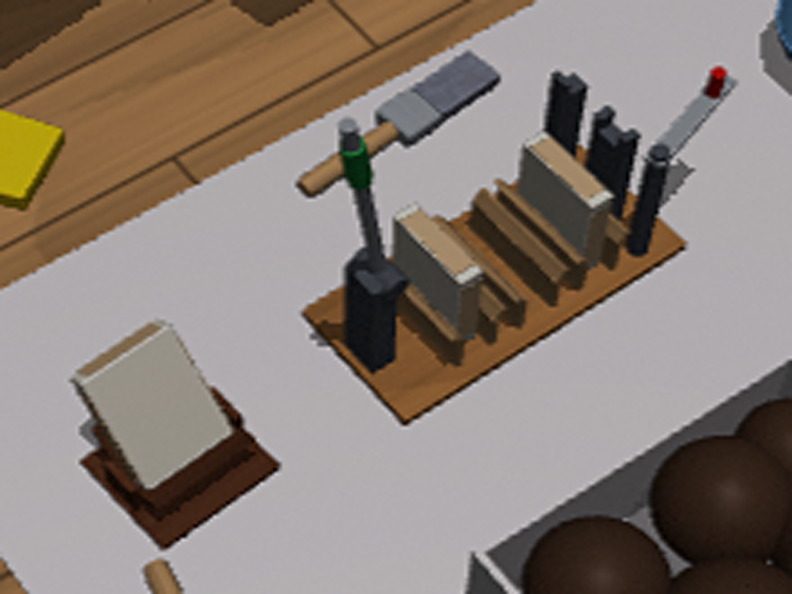

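```bash
cat >> h.py <<'E'
def Rt(yaw,tilt=0,ydir=None):
    "tool down with tool x at yaw deg; then tilted by tilt deg so z leans to world dir ydir(deg)"
    c,s=np.cos(np.radians(yaw)),np.sin(np.radians(yaw))
    x=np.array([c,s,0]);z=np.array([0,0,-1.]);R=np.stack([x,np.cross(z,x),z],1)
    if tilt:
        a=np.radians(ydir);ax=np.cross([0,0,-1.],[np.cos(a),np.sin(a),0])
        R=Ro.from_rotvec(ax*np.radians(tilt)).as_matrix()@R
    return R
def delta(pos,R,s=None):
    s=s or state();R0=Ro.from_rotvec(s["tool_rot"]).as_matrix()
    t=R0.T@(np.array(pos)-s["ee_pos"])*1000
    r=np.degrees(Ro.from_matrix(R0.T@R).as_rotvec())
    return np.round(np.r_[t,r],2).tolist()
E
python3 - <<'E'
from h import *
print(delta([.36,-.24,.30],Rt(180)), delta([.30,-.40,.30],Rt(110)))
E
```

```text
[278.09, -193.52, -88.99, 0.0, 0.0, -163.68] [175.55, -56.82, -88.99, 0.0, 0.0, -93.68]
```

Request:
jog_arm(
  deltas=[
    [30, -20, -30, 0, 0, -10, 60],
    [60, -40, -60, 0, 0, -20, 60],
    [90, -60, -89, 0, 0, -30, 60],
    [120, -80, -89, 0, 0, -40, 60],
    [150, -100, -89, 0, 0, -50, 60],
    [180, -120, -89, 0, 0, -60, 60],
    [210, -145, -89, 0, 0, -70, 60],
    [240, -170, -89, 0, 0, -80, 60],
    [278, -193, -89, 0, 0, -90, 60],
    [278, -193, -89, 0, 0, -100, 60],
    [278, -193, -89, 0, 0, -110, 60],
    [278, -193, -89, 0, 0, -120, 60],
  ],
)

```text
clock: 2.65
ee_pos: [0.3602, -0.2403, 0.3001]
tool_rot: [1.159, 2.92, -0.0]
ft_force: [0.7, 0.5, -0.6]
grip_width: 0.6
```

```bash
python3 - <<'E'
from h import *
print(delta([.36,-.24,.30],Rt(180)),state()["joint_positions"])
E
```

```text
[0.36, 0.03, 0.1, -0.01, 0.01, -43.31] [-7.43312067e-01 -1.46128205e-01  9.26528158e-02  1.80936040e+00
 -3.06912830e-05  1.26213428e-02]
```

Request:
jog_arm(
  deltas=[
    [0, 0, 0, 0, 0, -10, 60],
    [0, 0, 0, 0, 0, -20, 60],
    [0, 0, 0, 0, 0, -30, 60],
    [0, 0, 0, 0, 0, -40, 60],
    [0, 0, 0, 0, 0, -43.3, 60],
    [0, 0, 0, 0, 0, -43.3, 60],
  ],
)

```text
clock: 3.4
ee_pos: [0.3602, -0.2403, 0.3002]
tool_rot: [0.001, 3.141, -0.0]
ft_force: [0.5, 0.5, -0.4]
grip_width: 0.597
```

```bash
cat > look.py <<'E'
from h import *
import sys,pickle
k=sys.argv[1]; qs=sys.argv[2].split(",") if len(sys.argv)>2 else []
s=state(); save("wrist",f"w{k}.png")
D={"pose":(s["ee_pos"],s["tool_rot"])}
for q in qs:
    D[q]=[(np.round(r["at"],1).tolist(),round(r["confidence"],2)) for r in spot_point(q,"wrist")][:4]; print(q,D[q])
pickle.dump(D,open(f"v{k}.pkl","wb")); print(s["clock"],s["ee_pos"],s["joint_positions"])
E
python3 look.py 1 slab,stand,slot_mid,bar_hinge,bar_sleeve,keeper_hinge,keeper_peg,rack
```

```text
slab [([499.0, 297.3], 0.97), ([413.1, 297.2], 0.89), ([251.2, 312.4], 0.73), ([291.7, 67.2], 0.61)]
stand []
slot_mid [([458.7, 300.4], 0.7)]
bar_hinge []
bar_sleeve []
keeper_hinge [([597.1, 391.3], 0.96)]
keeper_peg []
rack [([453.5, 296.4], 0.77)]
3.4 [ 0.36024623 -0.24026166  0.30020445] [-7.43301599e-01 -1.46298849e-01  9.27135910e-02  1.80936851e+00
 -9.41153318e-06 -7.42366126e-01]
```

View pics/w1.png

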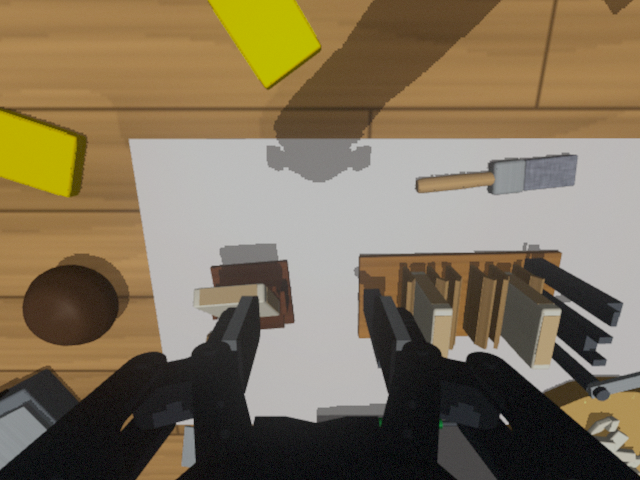

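Request:
jog_arm(
  deltas=[
    [-30, 50, 0, 0, 0, 0, 60],
    [-60, 100, 0, 0, 0, 0, 60],
    [-60, 100, 0, 0, 0, 0, 60],
  ],
)

```text
clock: 4.22
ee_pos: [0.4215, -0.1372, 0.3001]
tool_rot: [-0.01, 3.141, 0.001]
ft_force: [0.2, -0.8, -0.9]
grip_width: 0.6
```

```bash

python3 look.py 2 slab,stand,slot_mid,bar_hinge,bar_sleeve,keeper_hinge,keeper_peg
```

```text
slab [([427.8, 259.1], 0.97), ([345.8, 257.5], 0.73), ([169.9, 266.7], 0.64), ([202.3, 5.7], 0.61)]
stand [([181.3, 262.7], 0.63)]
slot_mid [([388.4, 261.4], 0.87)]
bar_hinge []
bar_sleeve []
keeper_hinge [([508.4, 345.3], 0.97)]
keeper_peg [([596.0, 329.0], 0.64)]
4.225 [ 0.42151566 -0.13720723  0.30007683] [-4.66889680e-01 -1.20146482e-01  1.15818006e-01  1.80665411e+00
  9.13445307e-04 -4.73050758e-01]
```

View pics/w2.png

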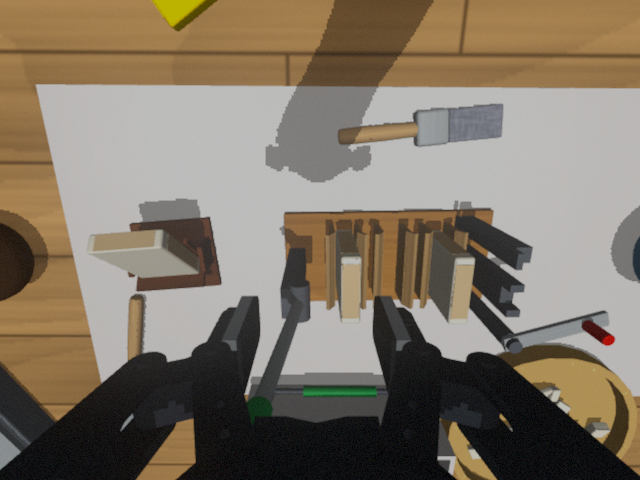

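```bash
python3 - <<'E'
import cv2
im=cv2.imread("pics/w2.png")
cv2.imwrite("pics/c2a.png",cv2.resize(im[190:360,270:530],None,fx=3,fy=3,interpolation=cv2.INTER_CUBIC))
cv2.imwrite("pics/c2b.png",cv2.resize(im[190:310,70:240],None,fx=4,fy=4,interpolation=cv2.INTER_CUBIC))
E
```

```text
(no output)
```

View pics/c2a.png

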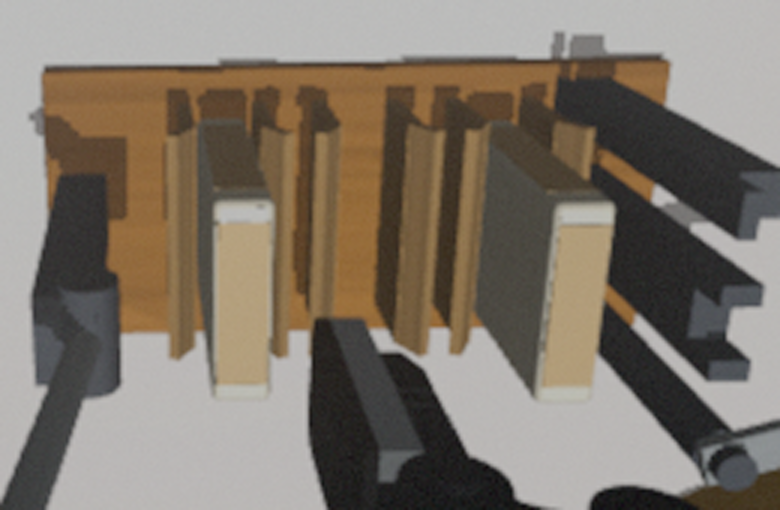

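View pics/c2b.png

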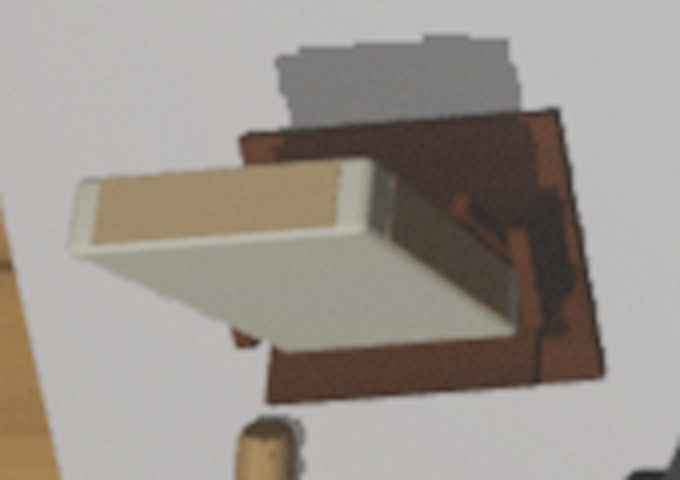

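```bash
cat > fit.py <<'E'
from h import *
import pickle
from scipy.optimize import least_squares
P2=pickle.load(open("v2.pkl","rb"))["pose"];P1=pickle.load(open("v1.pkl","rb"))["pose"]
c=lambda u,v:np.array([270+u/3,190+v/3])
obs=[((-65,-140,12),c(45,68),3),((-65,140,12),c(670,61),3),((65,-110,12),c(140,331),2),((65,125,12),c(632,327),2),
((45,105,158),c(735,467),3)]
def rk(p,X):
    x,y,a=p;X=np.array(X)/1000;return np.array([x+X[0]*np.cos(a)-X[1]*np.sin(a),y+X[0]*np.sin(a)+X[1]*np.cos(a),X[2]])
def res(p):
    o=[]
    for X,px,m in obs:
        d=proj("wrist",rk(p,X),P2)-px
        o+= list(d) if m==3 else [d[1]]
    return np.array(o)
r=least_squares(res,[.5,-.045,0]);rack=r.x;print("rack",rack,np.round(r.fun,1))
# slab tops in rack frame
for nm,cs in(("a",[(213,200),(272,200),(268,397),(213,397)]),("b",[(557,203),(615,203),(592,402),(537,400)])):
    W=np.array([atz("wrist",c(*q),.122,P2) for q in cs]);R=np.array([[np.cos(rack[2]),np.sin(rack[2])],[-np.sin(rack[2]),np.cos(rack[2])]])
    print(nm,np.round((W[:,:2]-rack[:2])@R.T*1000,1).tolist())
for q,X in(("slot",(0,0,12)),("khinge",(45,105,150))):
    print(q,[np.round(proj(n,rk(rack,X),P),1).tolist() for n,P in(("scene",None),("side",None),("wrist",P1),("wrist",P2))])
# slab
d=lambda u,v:np.array([70+u/4,190+v/4])
so=[((-11,-40,110),d(80,178)),((-11,40,110),d(377,158)),((11,-40,110),d(68,252)),((11,40,110),d(372,234)),((11,-40,0),d(283,352)),((11,40,0),d(517,334))]
def sl(p,X):
    x,y,z,a,t=p;X=np.array(X)/1000
    R=Ro.from_euler("z",a).as_matrix()@Ro.from_euler("y",-t).as_matrix()
    return R@X+[x,y,z]
def res2(p): return np.r_[np.concatenate([proj("wrist",sl(p,X),P2)-q for X,q in so]),(p[4]-np.radians(37))*50]
r=least_squares(res2,[.52,-.34,.02,0,.645]);slab=r.x;print("slab",np.round(slab,4),np.degrees(slab[3:]),np.round(r.fun,1))
pickle.dump((rack,slab),open("fit.pkl","wb"))
for n,P,fn in(("scene",None,"s1"),("wrist",P1,"w1")):
    im=cv2.imread(f"pics/{fn}.png")
    for X in [(a,b,c) for a in(-11,11) for b in(-40,40) for c in(0,110)]:
        cv2.circle(im,tuple(np.round(proj(n,sl(slab,X),P)).astype(int).tolist()),2,(0,255,0),-1)
    for X in [(-65,-140,12),(65,-140,12),(-65,140,12),(65,140,12),(0,0,12),(45,105,158),(-40,-60,122),(40,-60,122),(-40,60,122)]:
        cv2.circle(im,tuple(np.round(proj(n,rk(rack,X),P)).astype(int).tolist()),2,(0,0,255),-1)
    im=im[180:360,230:450] if n=="scene" else im[220:420,180:640]
    cv2.imwrite(f"pics/o_{fn}.png",cv2.resize(im,(790,int(790*im.shape[0]/im.shape[1])),interpolation=cv2.INTER_CUBIC)[:600])
E
python3 fit.py
```

```text
rack [ 0.50847893 -0.03897443  0.01856579] [-1.2 -0.1  1.3 -0.3  0.1 -0.5 -0.1  0.8]
a [[-42.0, -71.5], [-41.8, -50.8], [36.3, -50.2], [36.0, -70.7]]
b [[-39.4, 48.9], [-39.1, 69.2], [40.0, 70.7], [38.9, 50.1]]
slot [[368.1, 262.6], [285.3, 261.3], [456.3, 296.7], [386.7, 257.2]]
khinge [[413.3, 226.9], [255.7, 216.9], [596.2, 389.1], [510.7, 342.0]]
slab [ 0.5209 -0.3342  0.0248  0.0714  0.6437] [ 4.08864981 36.88315583] [ 0.4 -0.6 -0.1 -0.3  0.   0.5 -0.7  0.3  0.1 -0.4  0.4  0.5 -0.1]
```

View pics/o_s1.png

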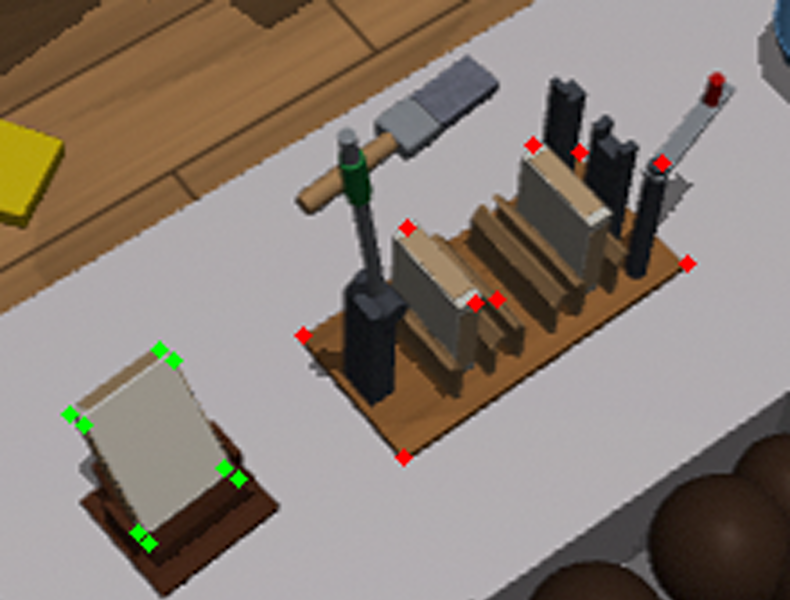

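View pics/o_w1.png

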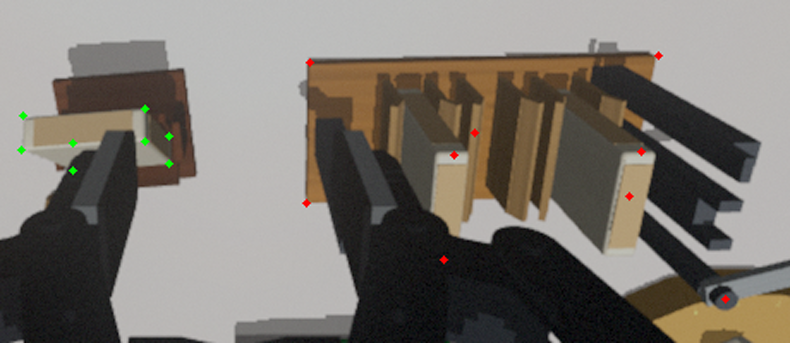

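```bash
cat > plan.py <<'E'
from h import *
import pickle
rack,slab=pickle.load(open("fit.pkl","rb"))
RS=Ro.from_euler("z",slab[3]).as_matrix()@Ro.from_euler("y",-np.radians(37)).as_matrix()
def sp(X): return RS@(np.array(X)/1000)+slab[:3]
RG=np.stack([RS[:,1],RS[:,0],-RS[:,2]],1)
E
python3 - <<'E'
from plan import *
print(np.linalg.det(RG),sp((0,0,70)),sp((0,0,150)))
print(delta([.36,-.24,.3],Rt(180)))
print(delta(sp((0,0,150)),RG))
print(delta(sp((0,0,70)),RG))
E
```

```text
1.0 [ 0.47889339 -0.33719536  0.08072707] [ 0.43087072 -0.34062811  0.14461791]
[59.59, -98.85, 0.15, -0.02, 0.01, -0.15]
[-11.52, -199.24, 155.58, -29.74, -27.59, 82.53]
[-59.53, -195.66, 219.47, -29.74, -27.59, 82.53]
```

Request:
jog_arm(
  deltas=[
    [40, -40, 0, 0, 0, 0, 65],
    [60, -90, 0, 0, 0, 0, 65],
    [55, -110, 20, -3, -2.8, 8.25, 65],
    [50, -120, 40, -6, -5.5, 16.5, 65],
    [45, -135, 50, -8.9, -8.3, 24.8, 65],
    [40, -150, 60, -11.9, -11, 33, 65],
    [30, -160, 75, -14.9, -13.8, 41.3, 65],
    [20, -170, 90, -17.8, -16.6, 49.5, 65],
    [10, -180, 105, -20.8, -19.3, 57.8, 65],
    [0, -190, 120, -23.8, -22.1, 66, 65],
    [-5, -195, 140, -26.8, -24.8, 74.3, 65],
    [-11.5, -199, 155, -29.7, -27.6, 82.5, 65],
  ],
)

```text
clock: 6.12
ee_pos: [0.4299, -0.3414, 0.1441]
tool_rot: [1.798, 1.916, 0.644]
ft_force: [1.0, 0.3, -0.7]
grip_width: 0.649
```

```bash
python3 look.py 3 slab;python3 - <<'E'
from plan import *
s=state();print(s["joint_positions"],s["ft_force"])
print(delta(sp((0,0,150)),RG))
print(delta(sp((0,0,70)),RG))
P=(s["ee_pos"],s["tool_rot"])
im=cv2.imread("pics/w3.png")
for X in [(a,b,c) for a in(-11,11) for b in(-40,40) for c in(0,110)]:
    cv2.circle(im,tuple(np.round(proj("wrist",sp(X),P)).astype(int).tolist()),3,(0,255,0),-1)
cv2.imwrite("pics/o3.png",im)
E
```

```text
slab [([318.8, 219.9], 0.7)]
6.125 [ 0.42992684 -0.34139234  0.14408109] [-1.15850242 -0.28850233 -0.4809734   1.12849286  0.60255352  0.42632029]
[-1.15773497 -0.2885007  -0.48671029  1.13231696  0.60088156  0.42062573] [ 0.28015967  0.55735394 -0.13862685]
[-3.18, 4.77, -2.23, -0.24, -0.26, -0.32]
[-3.54, 5.1, 77.77, -0.24, -0.26, -0.32]
```

View pics/o3.png

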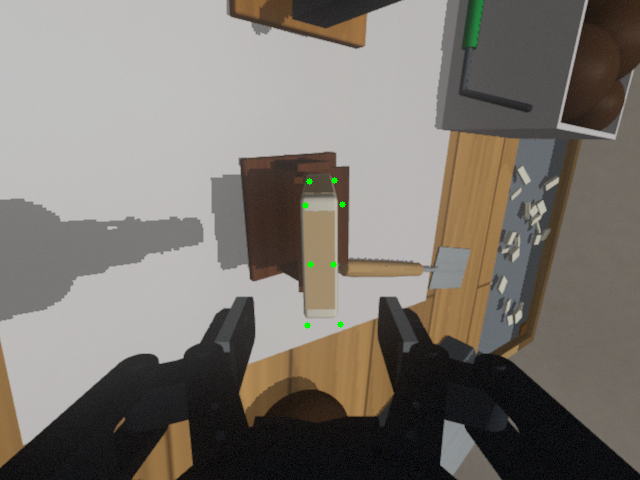

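```bash
python3 look.py 4;python3 - <<'E'
from plan import *
s=state();print(s["ee_pos"],s["tool_rot"],s["joint_velocities"])
P=pickle.load(open("v4.pkl","rb"))["pose"];print(P)
print(delta(sp((0,0,150)),RG))
im=cv2.imread("pics/w4.png")
for X in [(a,b,c) for a in(-11,11) for b in(-40,40) for c in(0,110)]:
    cv2.circle(im,tuple(np.round(proj("wrist",sp(X),P)).astype(int).tolist()),1,(0,255,0),-1)
cv2.imwrite("pics/o4.png",cv2.resize(im[140:340,220:420],None,fx=3,fy=3))
E
```

```text
6.225 [ 0.42816612 -0.33759973  0.14000433] [-1.15773497 -0.2885007  -0.48671029  1.13231696  0.60088156  0.42062573]
[ 0.42918458 -0.33912007  0.14282722] [1.7931989  1.92606868 0.64367893] [ 0.00945669  0.00600485  0.09459872  0.00339231  0.0091019  -0.01762592]
(array([ 0.42816612, -0.33759973,  0.14000433]), array([1.79950711, 1.92468943, 0.64647852]))
[-1.62, 2.33, -0.49, -0.15, -0.12, -0.04]
```

View pics/o4.png

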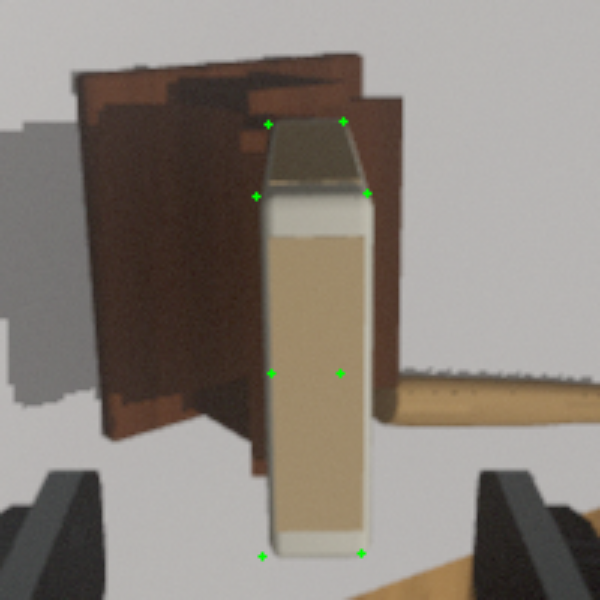

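Request:
jog_arm(
  deltas=[
    [-1, 3.5, 15, 0, 0, 0, 65],
    [-1, 3.5, 35, 0, 0, 0, 65],
    [-1, 3.5, 55, 0, 0, 0, 65],
    [-1, 3.5, 70, 0, 0, 0, 65],
    [-1, 3.5, 79.5, 0, 0, 0, 65],
    [-1, 3.5, 79.5, 0, 0, 0, 65],
    [-1, 3.5, 79.5, 0, 0, 0, 65],
  ],
)

```text
clock: 7.15
ee_pos: [0.4798, -0.3371, 0.0824]
tool_rot: [1.792, 1.926, 0.643]
ft_force: [-0.4, -0.2, -0.4]
grip_width: 0.653
```

```bash
python3 look.py 5;python3 - <<'E'
from plan import *
print(delta(sp((0,0,70)),RG),state()["ft_force"])
E
```

```text
7.15 [ 0.47981831 -0.33711312  0.08239109] [-1.04993787 -0.19179005 -0.53090926  0.91770198  0.57153787  0.54156495]
[-0.03, -1.68, 0.8, -0.12, -0.05, 0.02] [ 0.31491093 -0.28341455 -0.37800853]
```

View pics/w5.png

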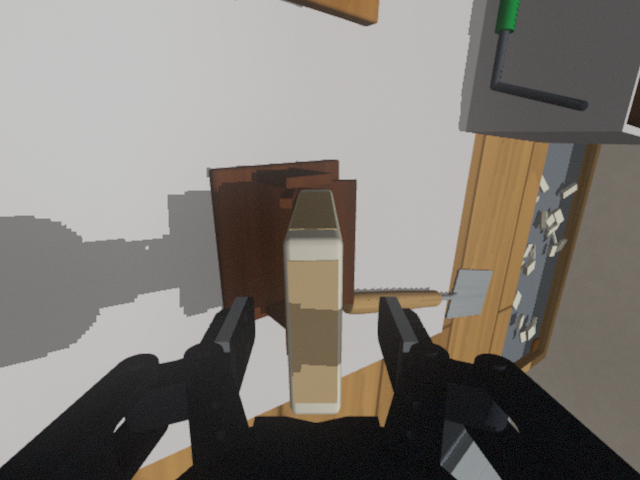

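Request:
jog_arm(
  deltas=[
    [0, 0, 0, 0, 0, 0, 10],
    [0, 0, 0, 0, 0, 0, 10],
    [0, 0, 0, 0, 0, 0, 10],
    [0, 0, 0, 0, 0, 0, 10],
    [0, 0, 0, 0, 0, 0, 10],
    [0, 0, 0, 0, 0, 0, 10],
  ],
)

```text
clock: 7.95
ee_pos: [0.4796, -0.3377, 0.0831]
tool_rot: [1.792, 1.925, 0.641]
ft_force: [-5.9, 0.1, 4.0]
grip_width: 0.246
```

```bash
python3 look.py 6;python3 - <<'E'
from plan import *
s=state();print(delta(sp((0,0,70)),RG),s["ft_force"],s["grip_width"])
E
```

```text
7.95 [ 0.47962549 -0.33769018  0.08313546] [-1.0505729  -0.19286456 -0.5303999   0.91821951  0.57112383  0.54159847]
[0.55, -1.97, 1.51, -0.12, 0.02, 0.03] [-5.34446347  0.7528694   4.43092362] 0.24702343793025539
```

View pics/w6.png

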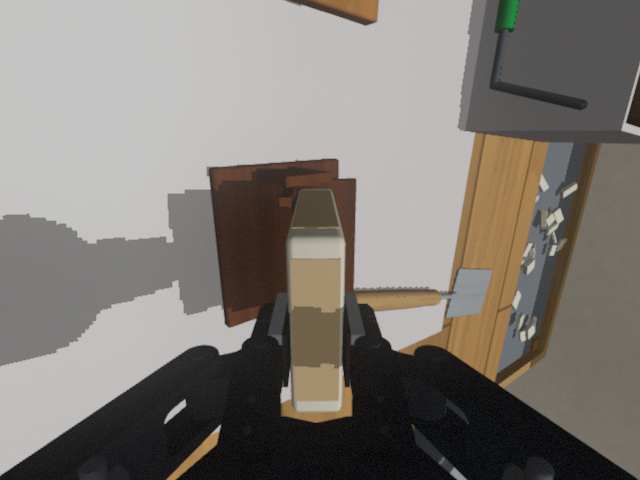

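```bash
python3 - <<'E'
from plan import *
P=pickle.load(open("v6.pkl","rb"))["pose"]
f,m=cam("wrist");H=m["hand_eye"]
for px in [(290,236),(341,236),(293,410),(339,410),(316,232),(316,412)]:
    d=H[:3,:3]@np.array([(px[0]-m["cx"])/f,(px[1]-m["cy"])/f,1]);o=H[:3,3]
    print(px,np.round((o+d*(-.0385-o[2])/d[2])*1000,1))
R=Rt(180+np.degrees(rack[2]))
s=state();R0=Ro.from_rotvec(s["tool_rot"]).as_matrix()
print("up60", np.round(R0.T@np.array([-.04,0,.08])*1000,1))
print(delta([.34,-.33,.26],R));print(delta([.36,-.2,.28],R));print(delta([.36,-.05,.28],R))
E
```

```text
(290, 236) [ 40.1  -9.7 -38.5]
(341, 236) [ 40.1   9.5 -38.5]
(293, 410) [-41.1 -10.2 -38.5]
(339, 410) [-41.2  10.4 -38.5]
(316, 232) [ 41.7   0.1 -38.5]
(316, 412) [-42.3   0.1 -38.5]
up60 [  2.8  16.1 -87.9]
[17.56, -4.78, -224.73, 29.4, 27.93, -83.68]
[145.79, 30.66, -223.24, 29.4, 27.93, -83.68]
[295.4, 39.29, -216.87, 29.4, 27.93, -83.68]
```

Request:
jog_arm(
  deltas=[
    [0, 0, -15, 0, 0, 0, 10],
    [0, 0, -45, 0, 0, 0, 10],
    [0, 5, -85, 0, 0, 0, 10],
    [3, 5, -120, 3, 2.8, -8.4, 10],
    [6, 0, -150, 5.9, 5.6, -16.7, 10],
    [10, 0, -180, 8.8, 8.4, -25.1, 10],
    [14, -5, -205, 11.8, 11.2, -33.5, 10],
    [17, -5, -224, 14.7, 14, -41.8, 10],
    [17, -5, -224, 17.6, 16.8, -50.2, 10],
    [17, -5, -224, 20.6, 19.6, -58.6, 10],
    [17, -5, -224, 23.5, 22.3, -66.9, 10],
    [17, -5, -224, 26.5, 25.1, -75.3, 10],
  ],
)

```text
clock: 9.5
ee_pos: [0.3404, -0.3304, 0.258]
tool_rot: [0.191, 3.089, 0.079]
ft_force: [0.3, 0.5, -2.5]
grip_width: 0.246
```

```bash
python3 - <<'E'
from plan import *
s=state();print(s["joint_positions"],s["ft_force"],s["grip_width"])
R=Rt(180+np.degrees(rack[2]))
print(delta([.36,-.2,.28],R));print(delta([.36,-.045,.28],R))
E
```

```text
[-0.96034917 -0.06258386  0.08174636  1.72680223  0.06756334 -0.8375202 ] [ 0.34017103  0.46435711 -2.47751406] 0.24626430289221332
[-4.16, 132.81, -14.73, 2.91, 2.64, -8.12]
[15.05, 286.43, -7.25, 2.91, 2.64, -8.12]
```

Request:
jog_arm(
  deltas=[
    [-4, 40, -14, 1.5, 1.3, -4, 10],
    [-4, 90, -14, 2.9, 2.6, -8.1, 10],
    [-2, 135, -14, 2.9, 2.6, -8.1, 10],
    [3, 185, -12, 2.9, 2.6, -8.1, 10],
    [8, 235, -10, 2.9, 2.6, -8.1, 10],
    [13, 270, -7, 2.9, 2.6, -8.1, 10],
    [15, 286, -7, 2.9, 2.6, -8.1, 10],
    [15, 286, -7, 2.9, 2.6, -8.1, 10],
    [15, 286, -7, 2.9, 2.6, -8.1, 10],
  ],
)

```text
clock: 10.62
ee_pos: [0.36, -0.0457, 0.2791]
tool_rot: [0.028, -3.141, -0.0]
ft_force: [0.5, -0.0, -1.8]
grip_width: 0.245
```

```bash
python3 look.py 7 slot_mid,keeper_hinge; python3 - <<'E'
from plan import *
s=state();print(s["ft_force"],s["grip_width"])
R=Rt(180+np.degrees(rack[2]))
print(rack,delta([rack[0],rack[1],.24],R))
E
```

```text
slot_mid []
keeper_hinge []
10.625 [ 0.36004669 -0.04574685  0.27914601] [-3.11872981e-01 -3.37125333e-01 -1.05021842e-01  1.80297484e+00
  1.11223516e-04 -3.29993222e-01]
[ 0.1891239  -0.20743966 -3.43362346] 0.2395773708601542
[ 0.50847893 -0.03897443  0.01856579] [-148.52, 4.63, 39.44, 0.01, 0.01, -0.1]
```

View pics/w7.png

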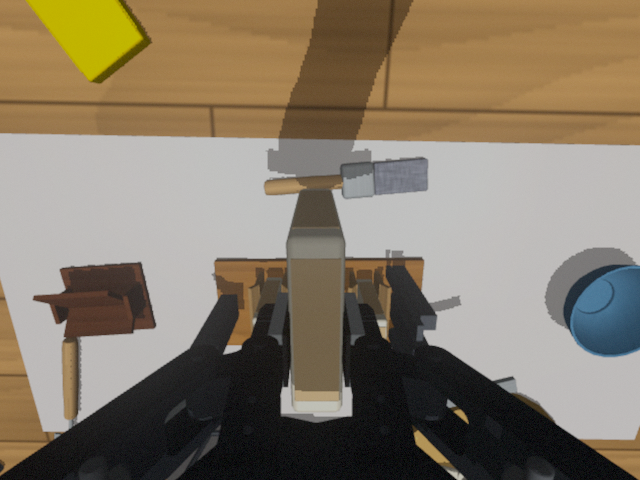

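```bash
python3 - <<'E'
from plan import *
P=pickle.load(open("v7.pkl","rb"))["pose"]
def rk(X):
    x,y,a=rack;X=np.array(X)/1000;return np.array([x+X[0]*np.cos(a)-X[1]*np.sin(a),y+X[0]*np.sin(a)+X[1]*np.cos(a),X[2]])
im=cv2.imread("pics/w7.png")
for X in [(-65,-140,12),(-65,140,12),(65,-140,12),(-50,-13.5,65),(-50,13.5,65),(-50,46.5,65),(-50,-46.5,65),(-50,73.5,65),(-50,-73.5,65)]:
    p=proj("wrist",rk(X),P);print(X,p);cv2.circle(im,tuple(np.round(p).astype(int).tolist()),1,(0,255,0),-1)
cv2.imwrite("pics/o7.png",cv2.resize(im[240:360,200:440],None,fx=3.3,fy=3.3,interpolation=cv2.INTER_CUBIC))
E
```

```text
(-65, -140, 12) [213.76587919 260.06076204]
(-65, 140, 12) [425.10500829 259.9286583 ]
(65, -140, 12) [221.94839625 344.68714364]
(-50, -13.5, 65) [308.5488595  287.45921732]
(-50, 13.5, 65) [331.18775753 287.44420954]
(-50, 46.5, 65) [358.85560346 287.42586798]
(-50, -46.5, 65) [280.8771767  287.47756143]
(-50, 73.5, 65) [381.49136256 287.41086228]
(-50, -73.5, 65) [258.23513908 287.49257129]
```

View pics/o7.png

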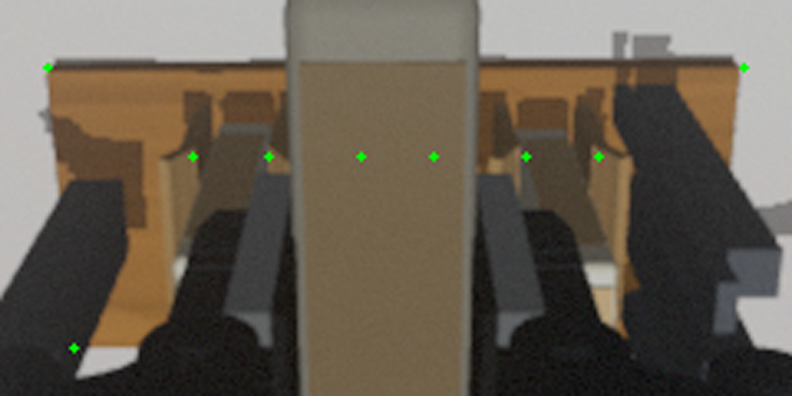

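Request:
jog_arm(
  deltas=[
    [-30, 1, 0, 0, 0, -0.2, 10],
    [-70, 2, 5, 0, 0, -0.4, 10],
    [-110, 3, 20, 0, 0, -0.4, 10],
    [-140, 4, 35, 0, 0, -0.4, 10],
    [-148.5, 4.1, 60, 0, 0, -0.4, 10],
    [-148.5, 4.1, 90, 0, 0, -0.4, 10],
    [-148.5, 4.1, 115, 0, 0, -0.4, 10],
    [-148.5, 4.1, 125, 0, 0, -0.4, 10],
    [-148.5, 4.1, 130, 0, 0, -0.4, 10],
    [-148.5, 4.1, 130, 0, 0, -0.4, 10],
    [-148.5, 4.1, 130, 0, 0, -0.4, 10],
  ],
)

```text
clock: 12.15
ee_pos: [0.5093, -0.0397, 0.1507]
tool_rot: [-0.037, 3.139, -0.0]
ft_force: [-0.2, -0.2, -1.9]
grip_width: 0.244
```

```bash
python3 look.py 8; python3 - <<'E'
from plan import *
s=state();print(s["ft_force"],s["grip_width"],s["tool_rot"])
R=Rt(180+1.3);print(delta([.5085,-.0395,.09],R))
im=save("scene","s8.png")[180:320,280:460,::-1];cv2.imwrite("pics/c8.png",cv2.resize(im,None,fx=4,fy=4,interpolation=cv2.INTER_CUBIC))
im=cv2.imread("pics/w8.png");cv2.imwrite("pics/c8w.png",cv2.resize(im[180:440,160:480],None,fx=2.4,fy=2.3))
E
```

```text
12.15 [ 0.5092659  -0.03968629  0.15073884] [-2.09305425e-01  2.71113335e-03 -6.66176117e-02  1.49904561e+00
  2.84210740e-04 -2.32972721e-01]
[ 0.09123485  0.99692505 -3.54810865] 0.24771489953164152 [-3.73695197e-02  3.13897883e+00 -3.80684717e-04]
[0.87, 0.15, 60.7, -0.02, 0.14, 0.06]
```

View pics/c8.png

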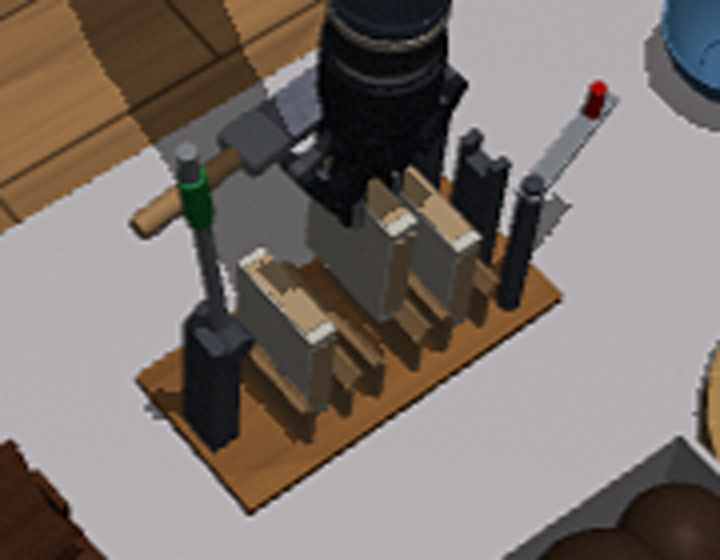

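View pics/c8w.png

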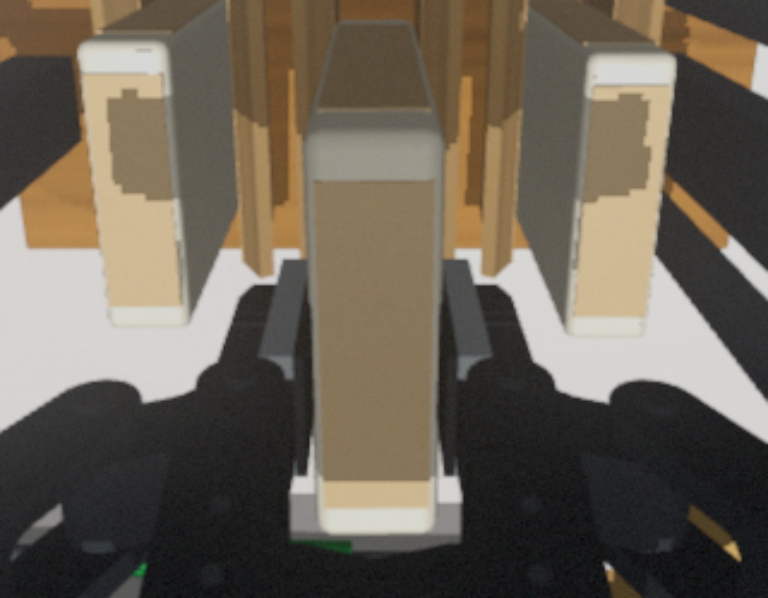

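Request:
jog_arm(
  deltas=[
    [0.5, 0.4, 8, 0, 0, 0, 10],
    [0.5, 0.4, 18, 0, 0, 0, 10],
    [0.5, 0.4, 28, 0, 0, 0, 10],
    [0.5, 0.4, 38, 0, 0, 0, 10],
    [0.5, 0.4, 47, 0, 0, 0, 10],
    [0.5, 0.4, 54, 0, 0, 0, 10],
    [0.5, 0.4, 60, 0, 0, 0, 10],
    [0.5, 0.4, 60, 0, 0, 0, 10],
  ],
)

```text
clock: 13.25
ee_pos: [0.5084, -0.0392, 0.09]
tool_rot: [-0.037, 3.14, 0.0]
ft_force: [0.0, 0.0, -3.1]
grip_width: 0.243
```

```bash
python3 - <<'E'
from plan import *
s=state();print(s["ft_force"],s["torque"],s["grip_width"],s["ee_pos"])
E
```

```text
[ 0.04773283  0.03395699 -3.13067361] [-0.02033407  0.03123403  0.03380597] 0.24288458655819836 [ 0.5083856  -0.03916375  0.08996515]
```

Still free with no contact. I'll lower it in small steps until it touches.

Request:
jog_arm(
  deltas=[
    [0, 0, 2, 0, 0, 0, 10],
    [0, 0, 4, 0, 0, 0, 10],
    [0, 0, 4, 0, 0, 0, 10],
  ],
)

```text
clock: 13.62
ee_pos: [0.5083, -0.0391, 0.0859]
tool_rot: [-0.037, 3.14, 0.0]
ft_force: [-0.8, 0.3, -2.0]
grip_width: 0.246
```

Request:
jog_arm(
  deltas=[
    [0, 0, 1.5, 0, 0, 0, 10],
    [0, 0, 1.5, 0, 0, 0, 10],
  ],
)

```text
clock: 13.88
ee_pos: [0.5082, -0.0391, 0.0843]
tool_rot: [-0.037, 3.141, 0.0]
ft_force: [0.5, 0.3, -1.7]
grip_width: 0.244
```

Request:
jog_arm(
  deltas=[
    [0, 0, 1.5, 0, 0, 0, 10],
    [0, 0, 1.5, 0, 0, 0, 10],
  ],
)

```text
clock: 14.12
ee_pos: [0.5081, -0.0391, 0.0827]
tool_rot: [-0.037, 3.141, 0.0]
ft_force: [-0.8, -1.1, -3.0]
grip_width: 0.247
```

Request:
jog_arm(
  deltas=[
    [0, 0, 1.5, 0, 0, 0, 10],
    [0, 0, 1.5, 0, 0, 0, 10],
  ],
)

```text
clock: 14.38
ee_pos: [0.508, -0.0391, 0.0809]
tool_rot: [-0.037, 3.141, 0.0]
ft_force: [0.9, 0.4, -2.2]
grip_width: 0.245
```

Request:
jog_arm(
  deltas=[
    [0, 0, 1.5, 0, 0, 0, 10],
    [0, 0, 1.5, 0, 0, 0, 10],
  ],
)

```text
clock: 14.62
ee_pos: [0.5078, -0.039, 0.0792]
tool_rot: [0.037, -3.141, -0.0]
ft_force: [0.3, -0.1, -2.2]
grip_width: 0.242
```

Request:
jog_arm(
  deltas=[
    [0, 0, 1.5, 0, 0, 0, 10],
    [0, 0, 1.5, 0, 0, 0, 10],
  ],
)

```text
clock: 14.88
ee_pos: [0.508, -0.0391, 0.0784]
tool_rot: [-0.037, 3.141, 0.0]
ft_force: [-2.1, 0.4, 1.0]
grip_width: 0.243
```

```bash
python3 look.py 9; python3 - <<'E'
from plan import *
im=save("scene","s9.png")[180:320,280:460,::-1];cv2.imwrite("pics/c9.png",cv2.resize(im,None,fx=4,fy=4,interpolation=cv2.INTER_CUBIC))
E
```

```text
14.875 [ 0.50801714 -0.03910391  0.07840096] [-2.08619387e-01  1.96673729e-02 -1.93719347e-01  1.35694857e+00
  1.76062140e-04 -2.32364970e-01]
```

View pics/c9.png

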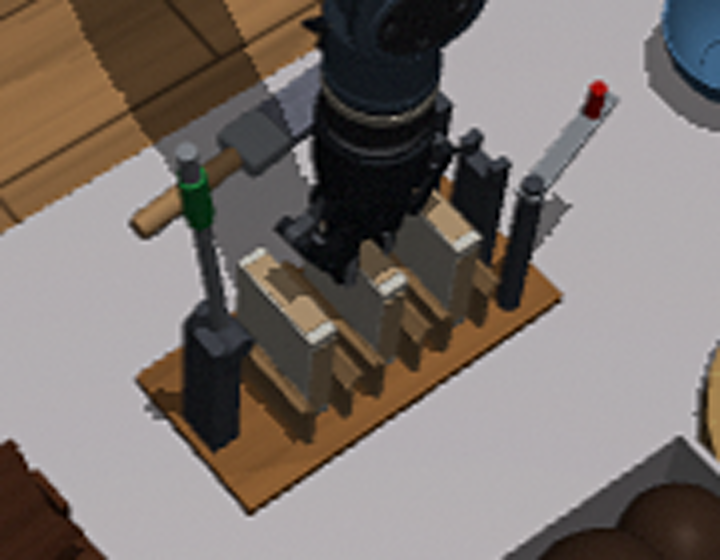

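View pics/w9.png

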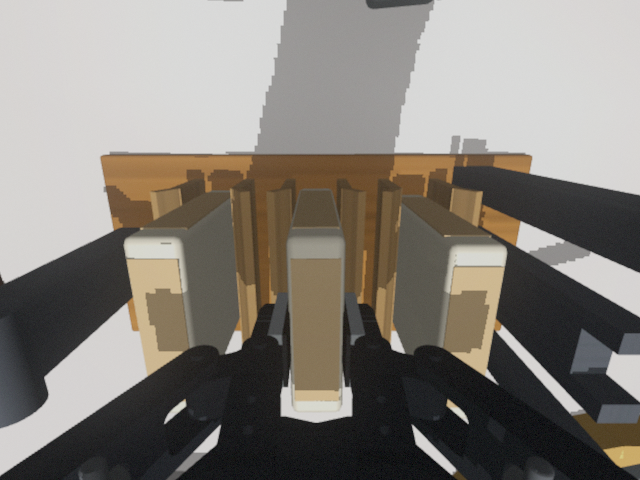

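Request:
jog_arm(
  deltas=[
    [0, 0, 0.3, 0, 0, 0, 30],
    [0, 0, 0.3, 0, 0, 0, 35],
    [0, 0, 0.3, 0, 0, 0, 40],
    [0, 0, 0.3, 0, 0, 0, 40],
    [0, 0, 0.3, 0, 0, 0, 40],
  ],
)

```text
clock: 15.6
ee_pos: [0.508, -0.0391, 0.078]
tool_rot: [-0.037, 3.141, 0.0]
ft_force: [-1.2, 0.7, 0.6]
grip_width: 0.397
```

```bash
python3 look.py 10; python3 - <<'E'
from plan import *
print(state()["ft_force"])
E
```

```text
15.6 [ 0.50803407 -0.03907378  0.07804452] [-2.08570390e-01  1.98793767e-02 -1.94220923e-01  1.35625319e+00
  2.00598656e-04 -2.32360370e-01]
[ 0.73073921 -1.05882963  0.7292105 ]
```

View pics/w10.png

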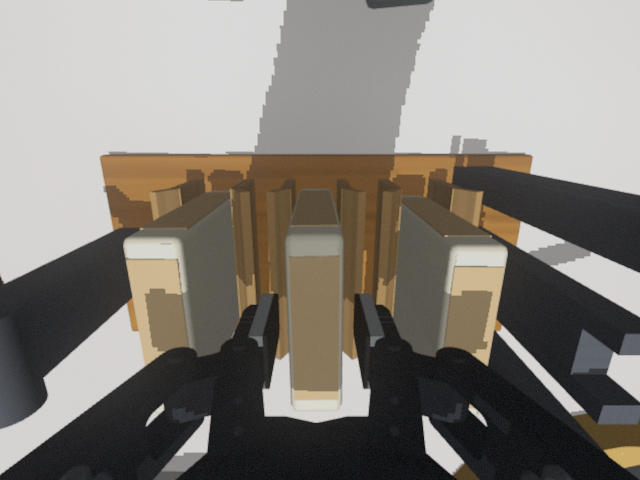

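Request:
jog_arm(
  deltas=[
    [0, 0, -6, 0, 0, 0, 40],
    [0, 0, -16, 0, 0, 0, 40],
    [0, 0, -30, 0, 0, 0, 40],
    [0, 0, -55, 0, 0, 0, 40],
    [0, 0, -90, 0, 0, 0, 40],
    [0, 0, -130, 0, 0, 0, 40],
    [0, 0, -175, 0, 0, 0, 30],
    [0, 0, -220, 0, 0, 0, 0],
    [0, 0, -265, 0, 0, 0, 0],
    [0, 0, -305, 0, 0, 0, 0],
    [0, 0, -335, 0, 0, 0, 0],
    [0, 0, -335, 0, 0, 0, 0],
  ],
)

```text
clock: 17.15
ee_pos: [0.5085, -0.0393, 0.417]
tool_rot: [-0.037, 3.134, -0.002]
ft_force: [0.8, -0.1, 0.2]
grip_width: -0.0
```

```bash
python3 look.py 11; python3 - <<'E'
from plan import *
s=state();print(s["ft_force"])
im=save("scene","s11.png");im2=save("side","d11.png")
for n in("scene","side"):
  for q in ("bar_hinge","bar_sleeve"): print(n,q,[(np.round(r["at"],1).tolist(),round(r["confidence"],2)) for r in spot_point(q,n)][:2])
im=im[180:320,280:460,::-1];cv2.imwrite("pics/c11.png",cv2.resize(im,None,fx=4,fy=4,interpolation=cv2.INTER_CUBIC))
im=im2[140:300,220:380,::-1];cv2.imwrite("pics/c11d.png",cv2.resize(im,None,fx=3.7,fy=3.7,interpolation=cv2.INTER_CUBIC))
E
```

```text
17.15 [ 0.50851874 -0.03926724  0.41697203] [-2.08769967e-01  1.81361641e-01  6.78608028e-01  2.06030509e+00
  2.36345656e-04 -2.32526445e-01]
[-0.20308304  0.10774875 -0.67535662]
scene bar_hinge [([337.0, 261.1], 0.73)]
scene bar_sleeve [([325.6, 228.6], 0.71)]
side bar_hinge [([320.0, 235.5], 0.77)]
side bar_sleeve [([325.6, 187.3], 0.66)]
```

View pics/c11.png

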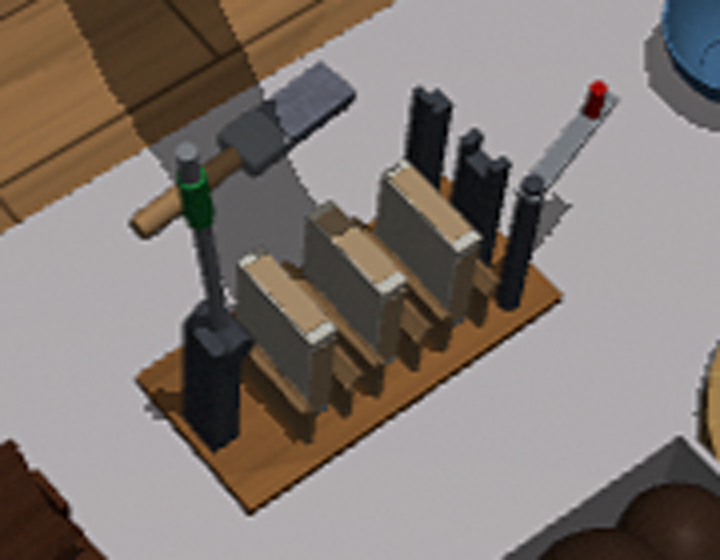

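View pics/w11.png

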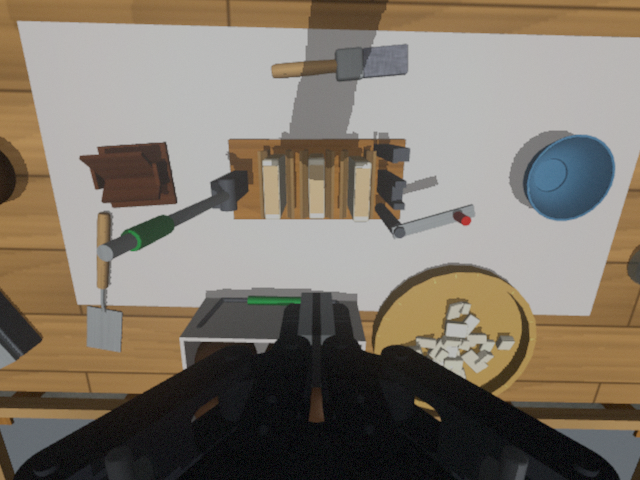

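View pics/c11d.png

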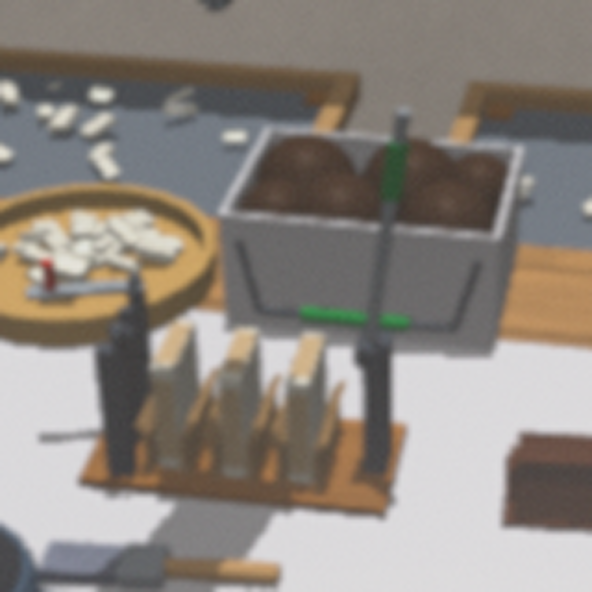

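```bash
python3 - <<'E'
from plan import *
from scipy.optimize import least_squares
P=pickle.load(open("v11.pkl","rb"))["pose"]
a=rack[2]+.004
def pt(p,r):
    hx,hy,th=p;return np.array([hx-np.sin(a)*r*np.cos(th),hy+np.cos(a)*r*np.cos(th),.135+r*np.sin(th)])
def res(p):
    return np.r_[proj("wrist",pt(p,.225),P)-[106,252],proj("wrist",pt(p,.173),P)-[150,232],
      proj("scene",pt(p,.173))-[326,228.6],proj("scene",pt(p,0))-[336.5,260.5],proj("side",pt(p,.173))-[325,187],proj("side",pt(p,0))-[320,235.3]]
r=least_squares(res,[.51,-.155,1.6]);print(r.x,np.round(r.fun,1))
def rk(X):
    x,y,_=rack;X=np.array(X)/1000;return np.array([x+X[0]*np.cos(a)-X[1]*np.sin(a),y+X[0]*np.sin(a)+X[1]*np.cos(a),X[2]])
for q in [(-65,-140,12),(-65,140,12),(45,105,158),(0,-116,142)]: print(q,proj("wrist",rk(q),P))
print("peg",atz("wrist",[466,220],.181,P),"kh",atz("wrist",[399,231],.158,P),rk((45,105,158)),"peg sc",atz("scene",[428.7,205.1],.167))
for q in [(265,159),(280,159),(265,219),(280,219),(309,158),(325,158),(308,219),(325,219),(354,158),(370,158),(353,220),(370,220)]: 
    w=atz("wrist",q,.122,P)-np.r_[rack[:2],0];print(np.round([w[0]*np.cos(a)+w[1]*np.sin(a),w[1]*np.cos(a)-w[0]*np.sin(a)],4))
pickle.dump(r.x,open("bar.pkl","wb"))
hx,hy=r.x[:2]; R=Rt(181.3);w=.015
for th,rr in [(r.x[2],.18),(1.57,.175),(1.4,.175),(1.2,.175),(1.,.175),(.8,.175),(.6,.175),(.4,.173),(.2,.173),(.1,.173),(0,.173)]:
    d=np.array([np.cos(th),np.sin(th)]);n=np.array([-np.sin(th),np.cos(th)])
    yz=np.array([0,.135])+rr*d+.009*n-[w,0]
    pos=[hx-np.sin(a)*yz[0],hy+yz[0],yz[1]];print(round(th,2),np.round(pos,4),delta(pos,R))
E
```

```text
[ 0.51118486 -0.15444905  1.69752645] [-0.4  0.1 -0.1 -1.1  3.  -0.1 -0.8  1.2  0.8 -1.3 -1.2 -1.5]
(-65, -140, 12) [227.67673045 138.37713103]
(-65, 140, 12) [406.24485434 138.60779807]
(45, 105, 158) [399.79360773 232.33447009]
(0, -116, 142) [225.73315037 194.54026137]
peg [0.52734537 0.13793845 0.181     ] kh [0.54936528 0.06583516 0.158     ] [0.55109826 0.06701421 0.158     ] peg sc [0.52974301 0.13541571 0.167     ]
[-0.0425 -0.067 ]
[-0.0425 -0.0477]
[ 0.037  -0.0706]
[ 0.037  -0.0502]
[-0.0438 -0.0103]
[-0.0438  0.0102]
[ 0.0369 -0.0121]
[0.0369 0.011 ]
[-0.0439  0.0475]
[-0.0439  0.0681]
[0.0383 0.0491]
[0.0382 0.0722]
1.7 [ 0.5122 -0.2011  0.3124] [-1.12, -162.23, 99.4, 0.04, -0.11, 0.06]
1.57 [ 0.5117 -0.1783  0.31  ] [-1.15, -139.41, 101.82, 0.04, -0.11, 0.06]
1.4 [ 0.5111 -0.1486  0.309 ] [-1.19, -109.67, 102.87, 0.04, -0.11, 0.06]
1.2 [ 0.5103 -0.1144  0.3014] [-1.24, -75.52, 110.5, 0.04, -0.11, 0.06]
1.0 [ 0.5096 -0.0825  0.2871] [-1.31, -43.56, 124.77, 0.04, -0.11, 0.06]
0.8 [ 0.5089 -0.054   0.2668] [-1.38, -15.08, 145.1, 0.04, -0.11, 0.06]
0.6 [ 0.5084 -0.0301  0.2412] [-1.46, 8.8, 170.68, 0.04, -0.11, 0.06]
0.4 [ 0.508  -0.0136  0.2107] [-1.54, 25.27, 201.28, 0.04, -0.11, 0.06]
0.2 [ 0.5077 -0.0017  0.1782] [-1.61, 37.17, 233.75, 0.04, -0.11, 0.06]
0.1 [0.5077 0.0018 0.1612] [-1.65, 40.64, 250.72, 0.04, -0.11, 0.06]
0 [0.5076 0.0036 0.144 ] [-1.68, 42.39, 267.95, 0.04, -0.11, 0.06]
```

Request:
jog_arm(
  deltas=[
    [-1, -40, 5, 0, 0, 0, 0],
    [-1, -90, 5, 0, 0, 0, 0],
    [-1, -140, 5, 0, 0, 0, 0],
    [-1, -190, 5, 0, 0, 0, 0],
    [-1, -216, 10, 0, 0, 0, 0],
    [-1, -216, 45, 0, 0, 0, 0],
    [-1, -216, 85, 0, 0, 0, 0],
    [-1, -216, 100, 0, 0, 0, 0],
    [-1, -216, 100, 0, 0, 0, 0],
  ],
)

```text
clock: 18.62
ee_pos: [0.5122, -0.2541, 0.3091]
tool_rot: [0.037, -3.135, -0.006]
ft_force: [0.1, 1.0, 0.0]
grip_width: -0.001
```

```bash
cat > barplan.py <<'E'
from plan import *
import sys
hx,hy,_=pickle.load(open("bar.pkl","rb"));a=rack[2]+.004
R=Rt(181.3);w=.015;s=state();print(s["ee_pos"],s["ft_force"])
for th in map(float,sys.argv[1:]):
    rr=.173;d=np.array([np.cos(th),np.sin(th)]);n=np.array([-np.sin(th),np.cos(th)])
    yz=np.array([0,.135])+rr*d+.009*n-[w,0]
    pos=[hx-np.sin(a)*yz[0],hy+yz[0],yz[1]];print(round(th,2),delta(pos,R))
E
python3 look.py 12;python3 barplan.py 1.7 1.57 1.45 1.3 1.15 1 .85 .7 .55 .4 .3 .2 .1 0
```

```text
18.625 [ 0.51217406 -0.2541164   0.30908179] [-5.77541039e-01  2.38748160e-01  5.10409021e-01  1.84988450e+00
 -5.10519399e-04 -6.01282704e-01]
[ 0.51276669 -0.25449434  0.31091956] [0.25563325 0.20084037 0.6864246 ]
1.7 [-0.76, 53.82, 5.62, 0.11, -0.22, 0.06]
1.57 [-0.78, 76.18, 3.06, 0.11, -0.22, 0.06]
1.45 [-0.81, 96.96, 3.28, 0.11, -0.22, 0.06]
1.3 [-0.85, 122.65, 7.05, 0.11, -0.22, 0.06]
1.15 [-0.91, 147.49, 14.62, 0.11, -0.22, 0.06]
1.0 [-0.98, 170.92, 25.81, 0.11, -0.22, 0.06]
0.85 [-1.06, 192.42, 40.38, 0.11, -0.22, 0.06]
0.7 [-1.15, 211.49, 57.99, 0.11, -0.22, 0.06]
0.55 [-1.25, 227.72, 78.26, 0.11, -0.22, 0.06]
0.4 [-1.35, 240.73, 100.72, 0.11, -0.22, 0.06]
0.3 [-1.42, 247.48, 116.67, 0.11, -0.22, 0.06]
0.2 [-1.49, 252.6, 133.22, 0.11, -0.22, 0.06]
0.1 [-1.56, 256.04, 150.19, 0.11, -0.22, 0.06]
0.0 [-1.63, 257.77, 167.42, 0.11, -0.22, 0.06]
```

View pics/w12.png

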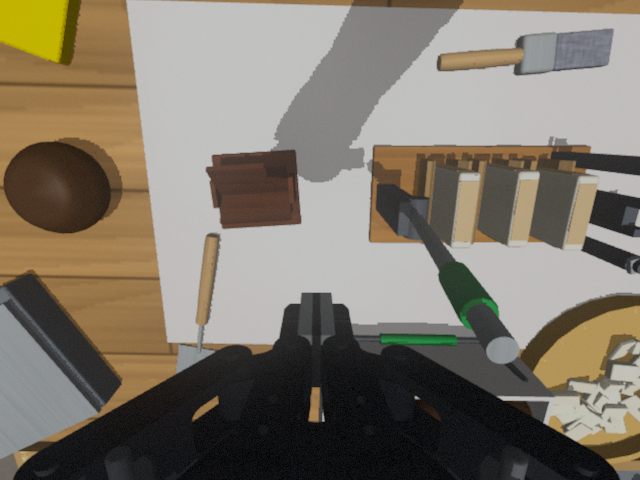

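Request:
jog_arm(
  deltas=[
    [0, 25, 3, 0, 0, 0, 0],
    [0, 45, 3, 0, 0, 0, 0],
    [0, 60, 3, 0, 0, 0, 0],
    [0, 76, 3, 0, 0, 0, 0],
    [-1, 97, 3, 0, 0, 0, 0],
    [-1, 110, 5, 0, 0, 0, 0],
    [-1, 123, 7, 0, 0, 0, 0],
    [-1, 135, 10, 0, 0, 0, 0],
    [-1, 147, 15, 0, 0, 0, 0],
    [-1, 159, 20, 0, 0, 0, 0],
    [-1, 171, 26, 0, 0, 0, 0],
    [-1, 171, 26, 0, 0, 0, 0],
  ],
)

```text
clock: 20.18
ee_pos: [0.5099, -0.08, 0.2868]
tool_rot: [0.041, -3.141, -0.01]
ft_force: [0.3, 4.3, 7.2]
grip_width: -0.0
```

```bash
python3 look.py 13;python3 barplan.py 1 .9 .8 .7 .6 .5 .4 .3 .2 .1 0; python3 -c "
from h import *
im=save('scene','s13.png')[160:320,280:460,::-1];cv2.imwrite('pics/c13.png',cv2.resize(im,None,fx=3.7,fy=3.7))"
```

```text
20.175 [ 0.5098639  -0.08004017  0.28676271] [-0.28974768  0.06130777  0.26565335  1.77767934  0.00616708 -0.31568467]
[ 0.50985965 -0.08006436  0.28672889] [-0.66242976  5.38522524  6.38622104]
1.0 [0.36, -3.49, 1.27, 0.41, -0.04, 0.17]
0.9 [0.31, 11.04, 10.7, 0.41, -0.04, 0.17]
0.8 [0.26, 24.55, 21.53, 0.41, -0.04, 0.17]
0.7 [0.22, 36.92, 33.66, 0.41, -0.04, 0.17]
0.6 [0.17, 48.01, 46.96, 0.41, -0.04, 0.17]
0.5 [0.13, 57.71, 61.3, 0.41, -0.04, 0.17]
0.4 [0.1, 65.94, 76.54, 0.41, -0.04, 0.17]
0.3 [0.06, 72.6, 92.52, 0.41, -0.04, 0.17]
0.2 [0.04, 77.64, 109.09, 0.41, -0.04, 0.17]
0.1 [0.02, 80.99, 126.08, 0.41, -0.04, 0.17]
0.0 [-0.0, 82.63, 143.32, 0.41, -0.04, 0.17]
```

View pics/w13.png

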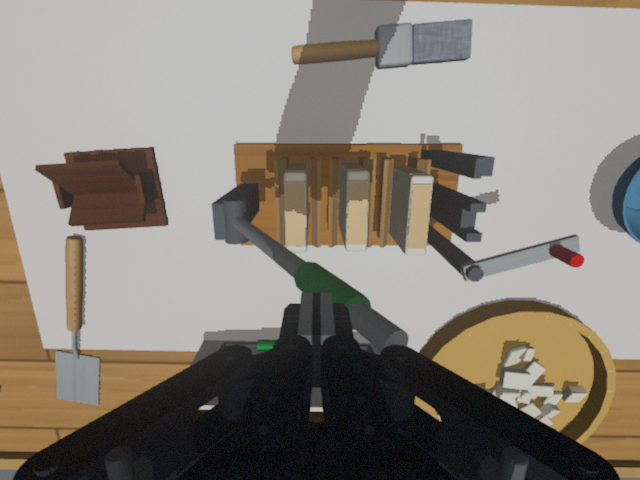

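View pics/c13.png

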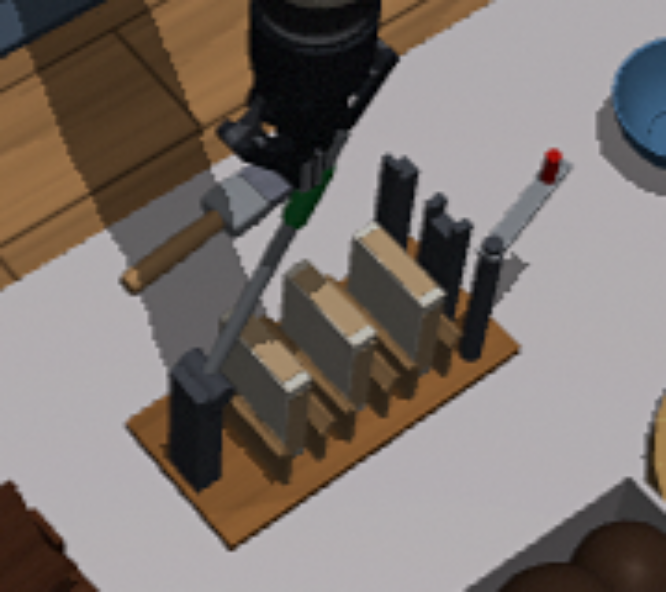

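Request:
jog_arm(
  deltas=[
    [0, 6, 8, 0, 0, 0, 0],
    [0, 14, 16, 0, 0, 0, 0],
    [0, 24, 24, 0, 0, 0, 0],
    [0, 31, 32, 0, 0, 0, 0],
    [0, 38, 40, 0, 0, 0, 0],
    [0, 46, 50, 0, 0, 0, 0],
    [0, 54, 61, 0, 0, 0, 0],
    [0, 62, 75, 0, 0, 0, 0],
    [0, 69, 90, 0, 0, 0, 0],
    [0, 75, 105, 0, 0, 0, 0],
    [0, 79, 120, 0, 0, 0, 0],
    [0, 79, 120, 0, 0, 0, 0],
  ],
)

```text
clock: 21.78
ee_pos: [0.5064, 0.0001, 0.165]
tool_rot: [0.041, -3.137, -0.012]
ft_force: [0.2, -0.3, -0.4]
grip_width: 0.002
```

```bash
python3 look.py 14;python3 barplan.py .1 0; python3 -c "
from h import *
im=save('scene','s14.png')[160:320,280:460,::-1];cv2.imwrite('pics/c14.png',cv2.resize(im,None,fx=3.7,fy=3.7))"
```

```text
21.775 [5.06401248e-01 6.87858770e-05 1.65049770e-01] [-1.36875205e-01 -4.41306819e-04 -4.14256638e-02  1.53553756e+00
  6.75121179e-03 -1.62845279e-01]
[ 5.06953134e-01 -1.85347682e-04  1.66120232e-01] [ 0.01878425 -0.11571287 -0.22299248]
0.1 [-0.77, 1.92, 4.91, 0.42, -0.17, 0.17]
0.0 [-0.83, 3.56, 22.14, 0.42, -0.17, 0.17]
```

View pics/w14.png

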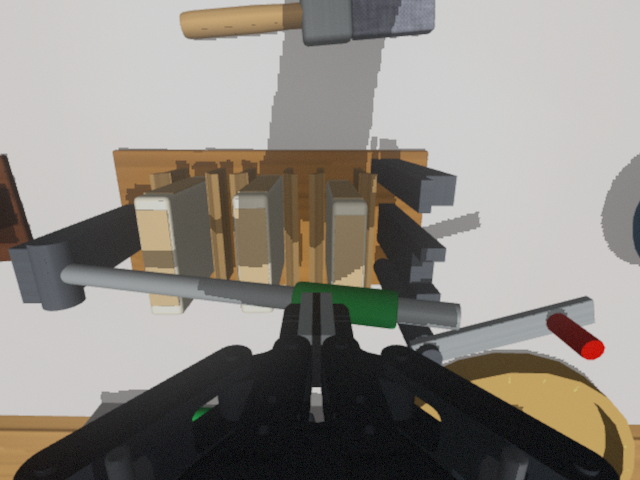

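View pics/c14.png

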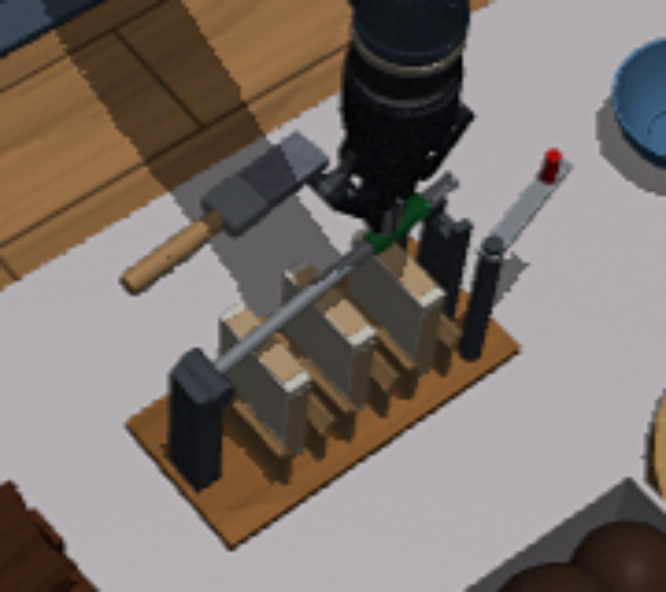

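Request:
jog_arm(
  deltas=[
    [-1, 6, 4, 0, 0, 0, 0],
    [-1, 10, 9, 0, 0, 0, 0],
    [-1, 11, 14, 0, 0, 0, 0],
    [-1, 12, 18, 0, 0, 0, 0],
    [-1, 12, 21, 0, 0, 0, 0],
    [-1, 12, 21, 0, 0, 0, 0],
  ],
)

```text
clock: 22.62
ee_pos: [0.5077, 0.0118, 0.1455]
tool_rot: [0.04, -3.139, -0.011]
ft_force: [0.1, 1.5, 0.2]
grip_width: 0.0
```

Request:
jog_arm(
  deltas=[
    [0, 0, 1.5, 0, 0, 0, 0],
    [0, 0, 1.5, 0, 0, 0, 0],
  ],
)

```text
clock: 22.88
ee_pos: [0.5076, 0.0118, 0.1439]
tool_rot: [0.04, -3.138, -0.011]
ft_force: [0.3, 0.7, 1.3]
grip_width: -0.006
```

Request:
jog_arm(
  deltas=[
    [0, 0, 1.5, 0, 0, 0, 0],
    [0, 0, 1.5, 0, 0, 0, 0],
  ],
)

```text
clock: 23.12
ee_pos: [0.5076, 0.0118, 0.1424]
tool_rot: [0.04, -3.138, -0.011]
ft_force: [0.4, -0.1, 0.1]
grip_width: 0.003
```

Request:
jog_arm(
  deltas=[
    [0, 0, 1.5, 0, 0, 0, 0],
    [0, 0, 1.5, 0, 0, 0, 0],
  ],
)

```text
clock: 23.38
ee_pos: [0.5076, 0.0119, 0.1407]
tool_rot: [0.04, -3.138, -0.011]
ft_force: [0.1, -0.0, 0.8]
grip_width: 0.0
```

Request:
jog_arm(
  deltas=[
    [0, 0, 1.5, 0, 0, 0, 0],
    [0, 0, 1.5, 0, 0, 0, 0],
  ],
)

```text
clock: 23.62
ee_pos: [0.5075, 0.0118, 0.139]
tool_rot: [0.04, -3.138, -0.011]
ft_force: [-1.0, 0.1, 0.6]
grip_width: 0.002
```

```bash
python3 look.py 15; python3 -c "
from h import *
print(state()['ft_force'])
im=save('scene','s15.png')[180:300,300:440,::-1];cv2.imwrite('pics/c15.png',cv2.resize(im,None,fx=5,fy=5,interpolation=cv2.INTER_CUBIC))"
```

```text
23.625 [0.50748705 0.01184793 0.1390264 ] [-0.11336115  0.00241196 -0.09017378  1.48238557  0.00678807 -0.13871694]
[0.81707966 0.30873121 0.37376747]
```

View pics/w15.png

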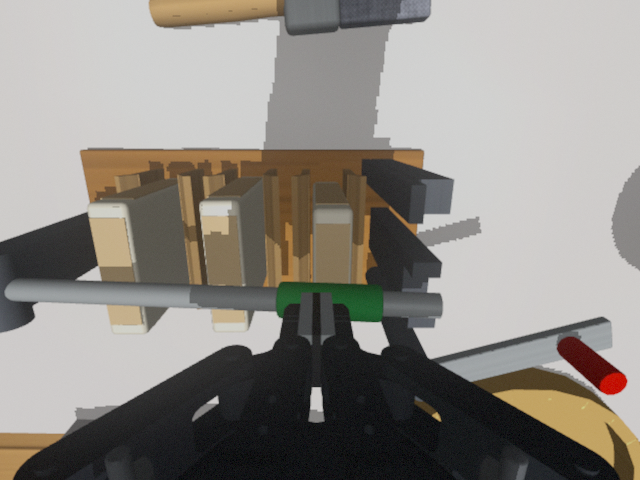

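View pics/c15.png

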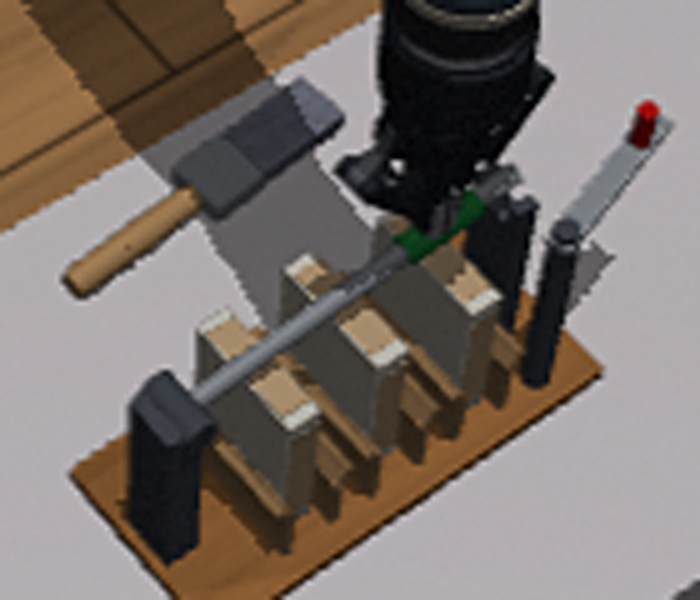

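```bash
cat > th.py <<'E'
from plan import *
import sys
hx,hy,_=pickle.load(open("bar.pkl","rb"));a=rack[2]+.004
P=pickle.load(open(f"v{sys.argv[1]}.pkl","rb"))["pose"]
for th in (0,.03,.06,.1,.15):
    f=lambda r:np.array([hx-np.sin(a)*r*np.cos(th),hy+np.cos(a)*r*np.cos(th),.135+r*np.sin(th)])
    print(th,[np.round(proj("wrist",f(r),P),1).tolist() for r in(.03,.148,.173,.198,.225)],[np.round(proj("scene",f(r)),1).tolist() for r in(0,.225)])
E
python3 th.py 15
python3 -c "
import cv2
im=cv2.imread('pics/w15.png')[180:400,240:480];cv2.imwrite('pics/c15w.png',cv2.resize(im,None,fx=3,fy=2.7,interpolation=cv2.INTER_CUBIC))"
```

```text
0 [[57.9, 287.6], [282.6, 287.4], [329.8, 287.4], [377.0, 287.3], [427.9, 287.3]] [[335.7, 261.7], [402.6, 217.9]]
0.03 [[56.7, 288.3], [281.7, 291.1], [330.2, 291.7], [378.9, 292.2], [431.8, 292.9]] [[335.7, 261.7], [402.9, 216.5]]
0.06 [[55.4, 289.0], [280.5, 294.9], [330.2, 296.2], [380.5, 297.5], [435.7, 298.9]] [[335.7, 261.7], [403.0, 215.1]]
0.1 [[53.6, 290.0], [278.5, 300.3], [329.7, 302.6], [382.2, 305.0], [440.6, 307.7]] [[335.7, 261.7], [403.2, 213.3]]
0.15 [[51.1, 291.3], [275.0, 307.5], [328.2, 311.4], [383.7, 315.4], [446.3, 319.9]] [[335.7, 261.7], [403.3, 211.0]]
```

View pics/c15w.png

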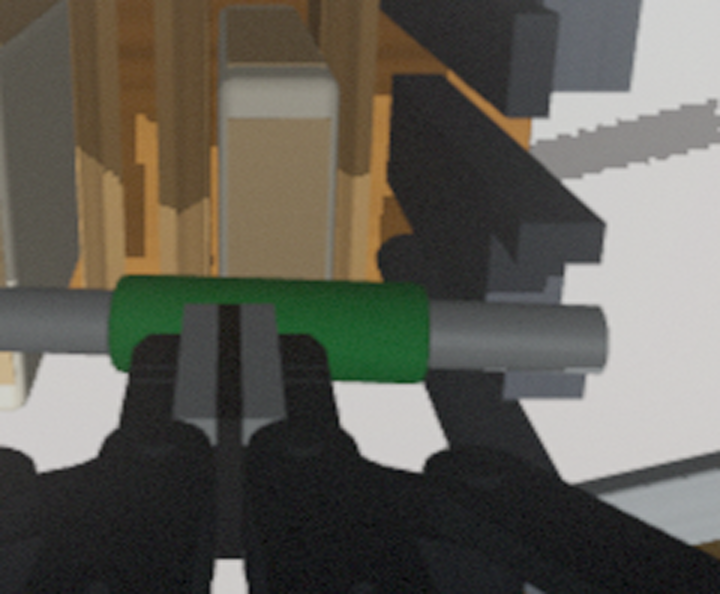

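```bash
python3 - <<'E'
from h import *
f,m=cam("wrist");H=np.linalg.inv(m["hand_eye"])
for X in [(0,0,0),(.011,0,0),(-.011,0,0),(0,0,-.01),(.011,0,-.01),(-.011,0,-.01),(0,0,-.0187)]:
    c=(H@np.r_[X,1])[:3];print(X,m["cx"]+f*c[0]/c[2],m["cy"]+f*c[1]/c[2])
import pickle
P=pickle.load(open("v15.pkl","rb"))["pose"];print(P)
E
python3 - <<'E'
import sys;sys.path.insert(0,'.')
import os;os.chdir('.')
from h import *
im=save('side','d15.png')
print(state()["clock"],state()["ft_force"])
cv2.imwrite('pics/c15d.png',cv2.resize(im[150:290,220:360,::-1],None,fx=4.2,fy=4.2,interpolation=cv2.INTER_CUBIC))
E
```

```text
(0, 0, 0) 317.3398936655368 290.78014049666484
(0.011, 0, 0) 317.36627675984283 271.0868251574922
(-0.011, 0, 0) 317.3144810513165 309.74905368134654
(0, 0, -0.01) 317.42572668804337 299.6937009106597
(0.011, 0, -0.01) 317.4553485652738 279.0559614237225
(-0.011, 0, -0.01) 317.39725422186035 319.5306388286742
(0, 0, -0.0187) 317.5086161338209 308.30157770498687
(array([0.50748705, 0.01184793, 0.1390264 ]), array([ 0.03976352, -3.13803152, -0.01139051]))
23.775 [ 0.12341356  0.62761015 -0.70602702]
```

View pics/c15d.png

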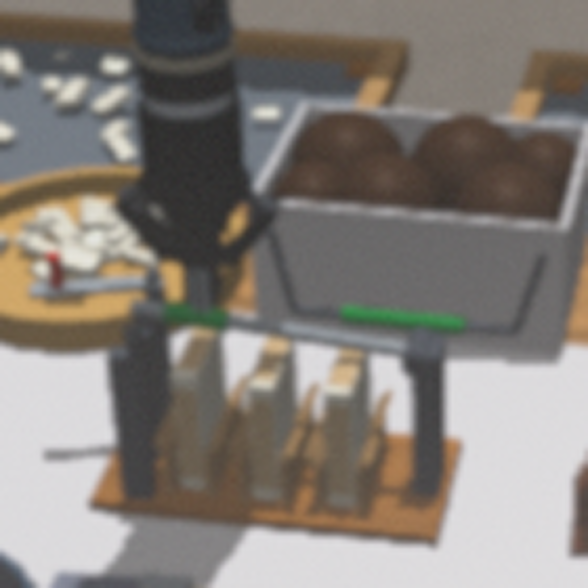

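Request:
jog_arm(
  deltas=[
    [0, 0, 2, 0, 0, 0, 0],
    [0, 0, 4, 0, 0, 0, 0],
    [0, 0, 6, 0, 0, 0, 0],
  ],
)

```text
clock: 24.15
ee_pos: [0.5075, 0.0119, 0.1329]
tool_rot: [0.04, -3.138, -0.011]
ft_force: [0.3, -0.0, 1.7]
grip_width: -0.002
```

```bash
python3 look.py 16; python3 th.py 16|head -3; python3 -c "
from h import *
print(state()['ft_force'])
im=cv2.imread('pics/w16.png')[180:400,240:480];cv2.imwrite('pics/c16w.png',cv2.resize(im,None,fx=3,fy=2.7,interpolation=cv2.INTER_CUBIC))"
```

```text
24.15 [0.50745216 0.01189676 0.13294265] [-0.11322186  0.0032094  -0.10145313  1.47033679  0.00671219 -0.13867691]
0 [[49.5, 292.7], [281.5, 292.5], [330.3, 292.5], [379.0, 292.4], [431.5, 292.4]] [[335.7, 261.7], [402.6, 217.9]]
0.03 [[48.1, 293.5], [280.6, 296.4], [330.6, 297.0], [381.0, 297.7], [435.7, 298.4]] [[335.7, 261.7], [402.9, 216.5]]
0.06 [[46.8, 294.3], [279.3, 300.5], [330.7, 301.9], [382.7, 303.3], [439.8, 304.8]] [[335.7, 261.7], [403.0, 215.1]]
[1.10304172 0.41657369 0.42049722]
```

View pics/c16w.png

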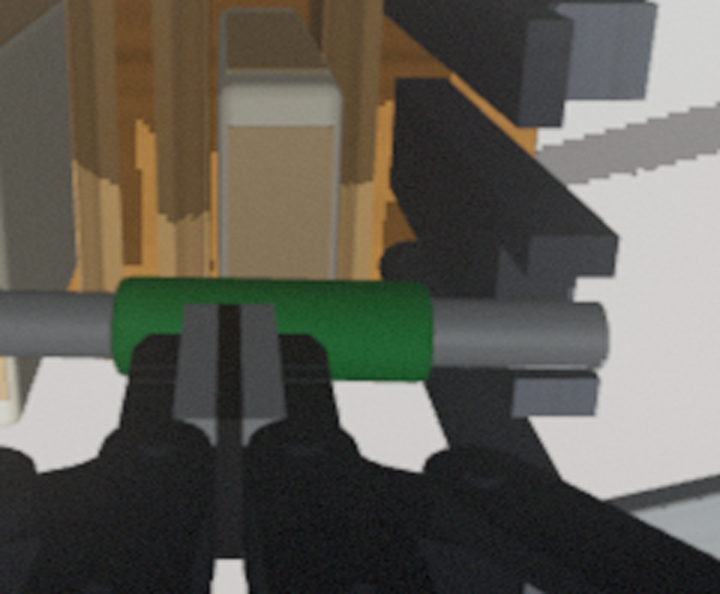

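Request:
jog_arm(
  deltas=[
    [0, 0, 2, 0, 0, 0, 0],
    [0, 0, 4, 0, 0, 0, 0],
    [0, 0, 6, 0, 0, 0, 0],
  ],
)

```text
clock: 24.58
ee_pos: [0.5073, 0.0119, 0.1265]
tool_rot: [0.04, -3.138, -0.011]
ft_force: [0.5, 0.7, 1.2]
grip_width: -0.001
```

Request:
jog_arm(
  deltas=[
    [0, 0, 1.5, 0, 0, 0, 0],
    [0, 0, 3, 0, 0, 0, 0],
  ],
)

```text
clock: 24.82
ee_pos: [0.5073, 0.012, 0.1235]
tool_rot: [0.04, -3.138, -0.011]
ft_force: [-0.8, 0.6, 6.2]
grip_width: 0.0
```

```bash
python3 look.py 17; python3 th.py 17|head -3; python3 -c "
from h import *
print(state()['ft_force'])
im=cv2.imread('pics/w17.png')[180:400,240:480];cv2.imwrite('pics/c17w.png',cv2.resize(im,None,fx=3,fy=2.7,interpolation=cv2.INTER_CUBIC))"
```

```text
24.825 [0.50734566 0.01195415 0.12351367] [-0.1131077   0.00489127 -0.11850508  1.45183416  0.00667522 -0.1385339 ]
0 [[35.2, 301.5], [279.7, 301.2], [331.1, 301.2], [382.4, 301.1], [437.6, 301.1]] [[335.7, 261.7], [402.6, 217.9]]
0.03 [[33.8, 302.3], [278.7, 305.6], [331.4, 306.3], [384.6, 307.0], [442.3, 307.7]] [[335.7, 261.7], [402.9, 216.5]]
0.06 [[32.3, 303.2], [277.3, 310.1], [331.5, 311.6], [386.6, 313.2], [447.0, 314.9]] [[335.7, 261.7], [403.0, 215.1]]
[-0.10192246  0.79845833  1.58059899]
```

View pics/c17w.png

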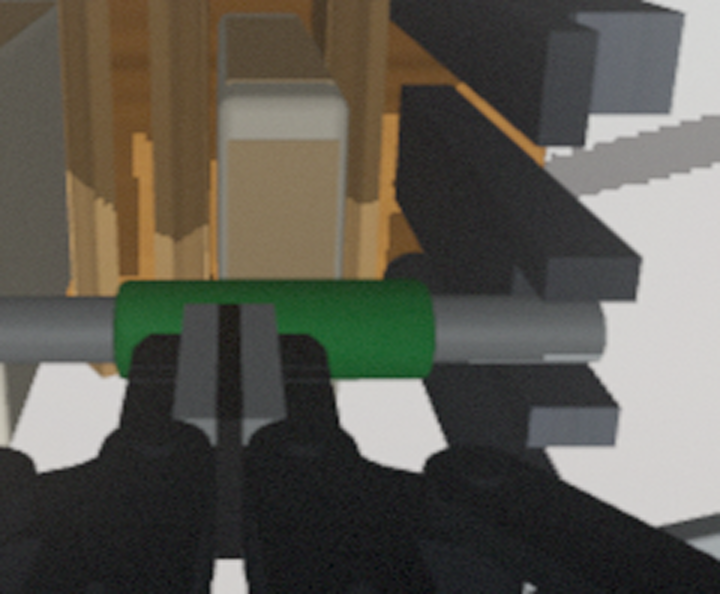

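Request:
jog_arm(
  deltas=[
    [0, 0, 1.5, 0, 0, 0, 0],
    [0, 0, 1.5, 0, 0, 0, 0],
  ],
)

```text
clock: 25.12
ee_pos: [0.5074, 0.012, 0.1235]
tool_rot: [0.04, -3.139, -0.011]
ft_force: [-3.5, 0.6, 6.3]
grip_width: 0.001
```

Request:
jog_arm(
  deltas=[
    [0, 0, 1, 0, 0, 0, 0],
    [0, 0, 1.5, 0, 0, 0, 0],
    [0, 0, 1.5, 0, 0, 0, 0],
  ],
)

```text
clock: 25.5
ee_pos: [0.5074, 0.012, 0.1235]
tool_rot: [0.04, -3.14, -0.011]
ft_force: [-2.6, 1.3, 7.4]
grip_width: 0.001
```

Request:
jog_arm(
  deltas=[
    [0, 0, -10, 0, 0, 0, 0],
    [0, 0, -40, 0, 0, 0, 0],
    [0, 10, -85, 0, 0, 0, 0],
    [0, 30, -125, 0, 0, 0, 0],
    [0, 40, -150, 0, 0, 0, 0],
    [0, 40, -150, 0, 0, 0, 0],
    [0, 40, -150, 0, 0, 0, 0],
  ],
)

```text
clock: 26.38
ee_pos: [0.5064, 0.0505, 0.2724]
tool_rot: [0.04, -3.138, -0.01]
ft_force: [0.3, 0.2, -0.1]
grip_width: -0.006
```

```bash
python3 look.py 18 keeper_peg,keeper_hinge,bar_sleeve; python3 th.py 18|head -3; python3 - <<'E'
from h import *
print(state()['ft_force'])
for n in ("scene","side"):
    im=save(n,n+'18.png')
    print(n,[(q,[(np.round(r["at"],1).tolist(),round(r["confidence"],2)) for r in spot_point(q,n)][:2]) for q in ("keeper_peg","keeper_hinge")])
    im=im[180:300,300:440,::-1] if n=="scene" else im[150:290,220:360,::-1]
    cv2.imwrite('pics/c18%s.png'%n,cv2.resize(im,None,fx=4.2,fy=4.2,interpolation=cv2.INTER_CUBIC))
E
```

```text
keeper_peg [([419.8, 259.3], 0.87)]
keeper_hinge [([331.5, 279.0], 0.69)]
bar_sleeve [([277.5, 222.9], 0.93)]
26.375 [0.50642062 0.05051892 0.27238772] [-0.03646359  0.03486465  0.20890278  1.74854053  0.00610005 -0.06180454]
0 [[119.5, 224.1], [252.0, 224.3], [279.9, 224.3], [307.9, 224.3], [338.0, 224.3]] [[335.7, 261.7], [402.6, 217.9]]
0.03 [[118.9, 224.4], [251.0, 225.5], [279.3, 225.8], [307.7, 226.0], [338.4, 226.3]] [[335.7, 261.7], [402.9, 216.5]]
0.06 [[118.3, 224.6], [249.9, 226.8], [278.5, 227.3], [307.3, 227.8], [338.6, 228.3]] [[335.7, 261.7], [403.0, 215.1]]
[ 0.23474102 -0.08035083  0.31175237]
scene [('keeper_peg', [([426.7, 204.3], 0.59)]), ('keeper_hinge', [([415.1, 226.5], 0.7), ([384.9, 226.1], 0.66)])]
side [('keeper_peg', [([230.8, 215.6], 0.5), ([253.2, 219.3], 0.18)]), ('keeper_hinge', [([252.6, 219.8], 0.64)])]
```

View pics/w18.png

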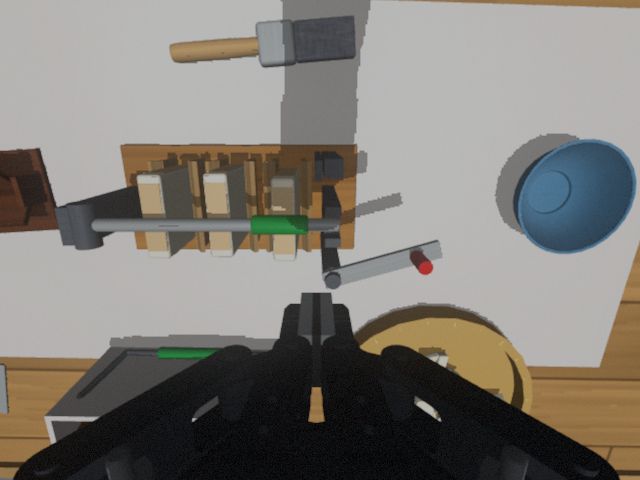

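View pics/c18scene.png

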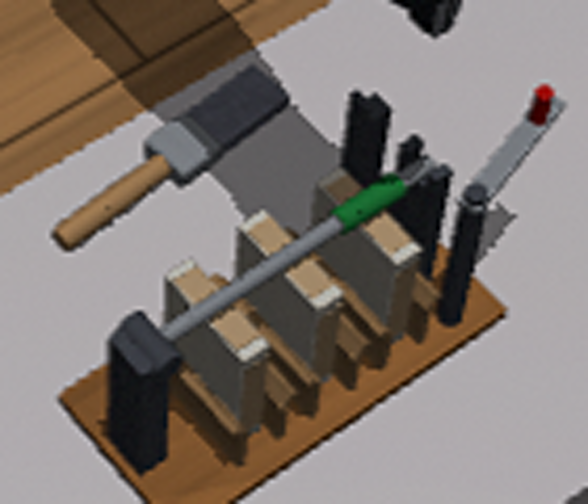

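View pics/c18side.png

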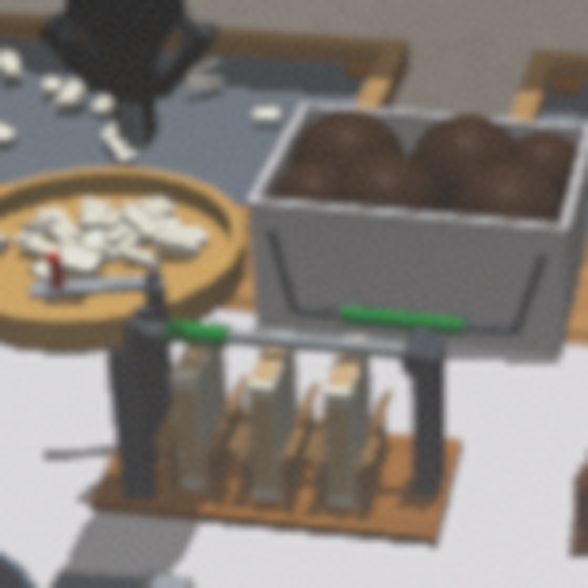

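```bash
cat > kp.py <<'E'
from plan import *
import sys
a=rack[2]+.004; c,s_=np.cos(a),np.sin(a)
def rk(X): X=np.array(X)/1000;return np.array([rack[0]+X[0]*c-X[1]*s_,rack[1]+X[0]*s_+X[1]*c])
def inv(w): w=w[:2]-rack[:2];return np.array([w[0]*c+w[1]*s_,w[1]*c-w[0]*s_])*1000
R=Rt(181.3)
def tgt(phi,off,z,hin):
    p=hin+75*np.array([-np.cos(phi),np.sin(phi)])+off*np.array([np.sin(phi),np.cos(phi)])
    return np.r_[rk(p),z]
E
python3 - <<'E'
from kp import *
P=pickle.load(open("v18.pkl","rb"))["pose"]
peg=inv(atz("wrist",[427,267],.181,P));h=inv(atz("wrist",[333,280],.158,P));print(peg,h, peg-[45,105])
P=pickle.load(open("v11.pkl","rb"))["pose"];print(inv(atz("wrist",[466,220],.181,P)))
d=peg-np.array([45,105]);phi=np.arctan2(d[1],-d[0]);print("phi",phi,np.hypot(*d))
hin=np.array([45,105.])
for off,z in((45,.27),(45,.142)): print(delta(tgt(phi,off,z,hin),R),tgt(phi,off,z,hin))
E
```

```text
[ 22.90271966 177.30684042] [ 44.1592601  104.53914543] [-22.09728034  72.30684042]
[ 22.85269653 176.44811215]
phi 1.2742059491050408 75.60799540889744
[-66.3, 99.81, 4.13, 0.39, -0.11, 0.16] [0.57029338 0.15234619 0.27      ]
[-66.53, 98.95, 132.13, 0.39, -0.11, 0.16] [0.57029338 0.15234619 0.142     ]
```

Request:
jog_arm(
  deltas=[
    [-30, 45, 0, 0, 0, 0, 0],
    [-60, 90, 0, 0, 0, 0, 0],
    [-66, 99, 10, 0, 0, 0, 0],
    [-66, 99, 50, 0, 0, 0, 0],
    [-66, 99, 90, 0, 0, 0, 0],
    [-66, 99, 120, 0, 0, 0, 0],
    [-66, 99, 130, 0, 0, 0, 0],
    [-66, 99, 130, 0, 0, 0, 0],
  ],
)

```text
clock: 27.88
ee_pos: [0.5693, 0.1519, 0.1439]
tool_rot: [0.039, -3.138, -0.01]
ft_force: [0.1, -0.5, 0.3]
grip_width: 0.001
```

```bash
python3 look.py 19; python3 - <<'E'
from kp import *
print(state()['ft_force'])
im=save("scene","s19.png")[160:280,340:480,::-1];cv2.imwrite('pics/c19.png',cv2.resize(im,None,fx=4.2,fy=4.2,interpolation=cv2.INTER_CUBIC))
im=save("side","d19.png")[150:290,180:320,::-1];cv2.imwrite('pics/c19d.png',cv2.resize(im,None,fx=4.2,fy=4.2,interpolation=cv2.INTER_CUBIC))
for phi in (1.274,1.15,1,.85,.7,.55,.4,.25,.1,0,-.05): print(phi,delta(tgt(phi,19,.142,np.array([45,105.])),R))
E
```

```text
27.875 [0.56926196 0.15189613 0.14388521] [0.14309367 0.21213555 0.14645951 1.50722642 0.006745   0.11812076]
[0.54765411 0.74956878 0.58717584]
1.274 [25.59, -7.54, 4.18, 0.41, 0.1, 0.14]
1.15 [35.12, -8.57, 4.16, 0.41, 0.1, 0.14]
1 [46.37, -11.38, 4.12, 0.41, 0.1, 0.14]
0.85 [57.07, -15.85, 4.07, 0.41, 0.1, 0.14]
0.7 [66.98, -21.86, 4.01, 0.41, 0.1, 0.14]
0.55 [75.89, -29.28, 3.94, 0.41, 0.1, 0.14]
0.4 [83.58, -37.96, 3.87, 0.41, 0.1, 0.14]
0.25 [89.89, -47.68, 3.79, 0.41, 0.1, 0.14]
0.1 [94.68, -58.24, 3.7, 0.41, 0.1, 0.14]
0 [96.97, -65.63, 3.65, 0.41, 0.1, 0.14]
-0.05 [97.84, -69.4, 3.62, 0.41, 0.1, 0.14]
```

View pics/w19.png

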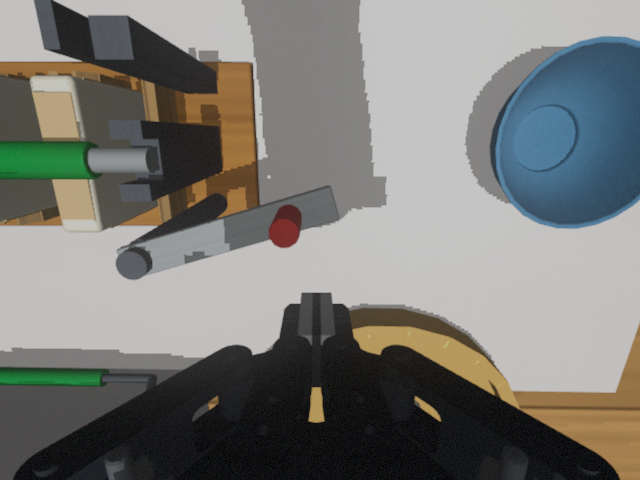

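View pics/c19d.png

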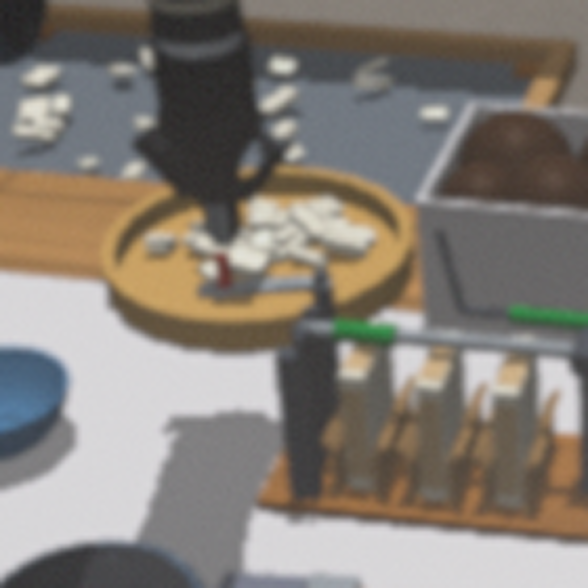

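View pics/c19.png

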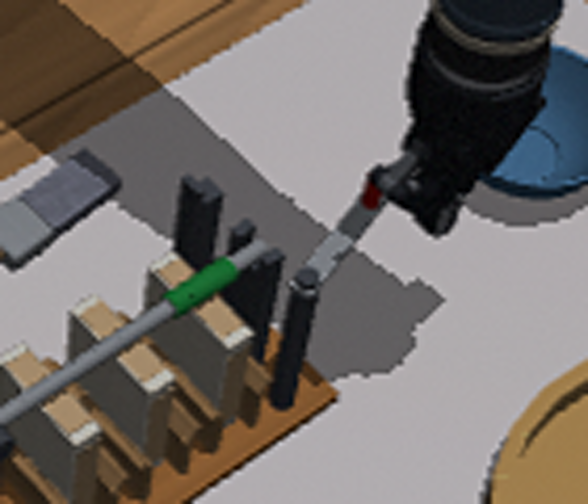

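Request:
jog_arm(
  deltas=[
    [12, -4, 4, 0, 0, 0, 0],
    [25, -7, 4, 0, 0, 0, 0],
    [35, -9, 4, 0, 0, 0, 0],
    [46, -11, 4, 0, 0, 0, 0],
    [57, -16, 4, 0, 0, 0, 0],
    [67, -22, 4, 0, 0, 0, 0],
    [76, -29, 4, 0, 0, 0, 0],
    [84, -38, 4, 0, 0, 0, 0],
    [84, -38, 4, 0, 0, 0, 0],
  ],
)

```text
clock: 29.15
ee_pos: [0.4865, 0.1118, 0.1416]
tool_rot: [0.038, -3.141, -0.012]
ft_force: [-0.0, 1.1, -1.1]
grip_width: 0.003
```

```bash
python3 look.py 20; python3 - <<'E'
from kp import *
print(state()['ft_force'])
im=save("scene","s20.png")[160:280,340:480,::-1];cv2.imwrite('pics/c20.png',cv2.resize(im,None,fx=4.2,fy=4.2,interpolation=cv2.INTER_CUBIC))
for phi in (.4,.25,.1,0,-.05,-.1,-.15): print(phi,delta(tgt(phi,19,.142,np.array([45,105.])),R))
E
```

```text
29.15 [0.48652357 0.11183836 0.14161943] [ 0.08637741 -0.02490982 -0.11210885  1.48342878  0.00759541  0.0622335 ]
[ 0.32961376  0.49054112 -0.32236107]
0.4 [-1.22, -0.04, -0.56, 0.43, 0.01, 0.13]
0.25 [5.09, -9.77, -0.64, 0.43, 0.01, 0.13]
0.1 [9.88, -20.33, -0.72, 0.43, 0.01, 0.13]
0 [12.17, -27.71, -0.77, 0.43, 0.01, 0.13]
-0.05 [13.03, -31.48, -0.8, 0.43, 0.01, 0.13]
-0.1 [13.71, -35.29, -0.83, 0.43, 0.01, 0.13]
-0.15 [14.19, -39.13, -0.86, 0.43, 0.01, 0.13]
```

View pics/w20.png

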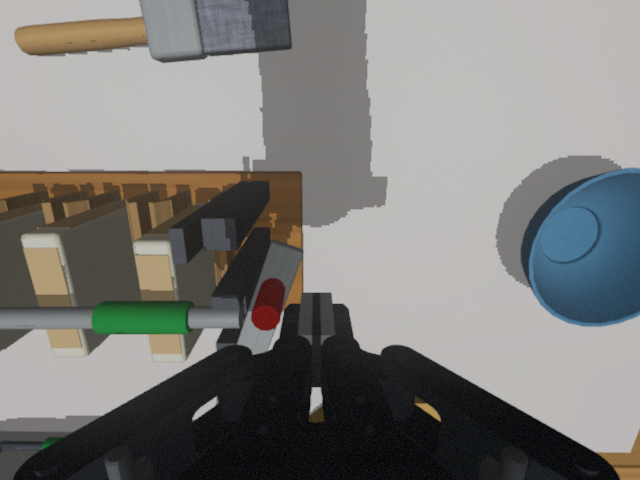

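View pics/c20.png

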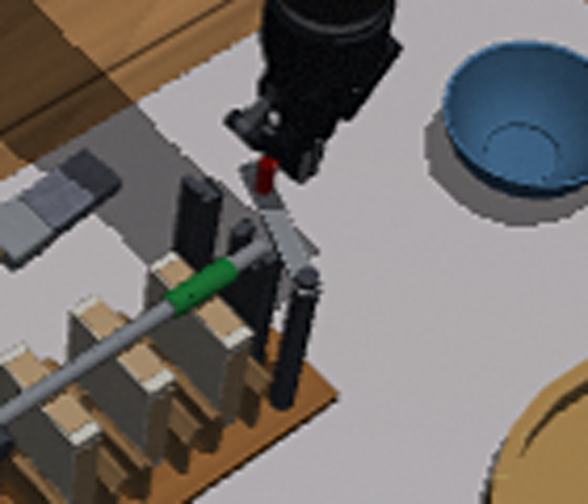

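Request:
jog_arm(
  deltas=[
    [3, -5, 0, 0, 0, 0, 0],
    [5, -10, 0, 0, 0, 0, 0],
    [8, -15, 0, 0, 0, 0, 0],
    [10, -20, 0, 0, 0, 0, 0],
    [11, -24, 0, 0, 0, 0, 0],
    [12, -27.5, 0, 0, 0, 0, 0],
    [12, -27.5, 0, 0, 0, 0, 0],
  ],
)

```text
clock: 30.12
ee_pos: [0.4761, 0.0849, 0.1414]
tool_rot: [-0.039, 3.141, 0.014]
ft_force: [1.2, 3.0, 0.0]
grip_width: 0.001
```

Request:
jog_arm(
  deltas=[
    [0, -2, 0, 0, 0, 0, 0],
    [0, -3, 0, 0, 0, 0, 0],
    [0, -3, 0, 0, 0, 0, 0],
  ],
)

```text
clock: 30.5
ee_pos: [0.476, 0.0847, 0.1414]
tool_rot: [-0.042, 3.141, 0.023]
ft_force: [0.6, 7.4, -0.0]
grip_width: 0.003
```

```bash
python3 look.py 21; python3 - <<'E'
from kp import *
print(state()['ft_force'])
im=save("scene","s21.png")[160:280,340:480,::-1];cv2.imwrite('pics/c21.png',cv2.resize(im,None,fx=4.2,fy=4.2,interpolation=cv2.INTER_CUBIC))
E
```

```text
30.5 [0.47604899 0.08469787 0.14142522] [ 2.67886091e-02 -6.76334352e-02 -1.53750864e-01  1.48376215e+00
  1.49478588e-02  2.21096965e-04]
[0.48319859 7.92136067 0.48674179]
```

View pics/w21.png

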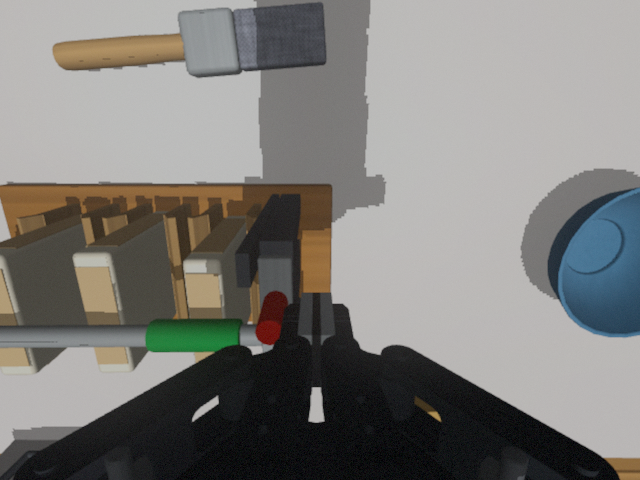

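View pics/c21.png

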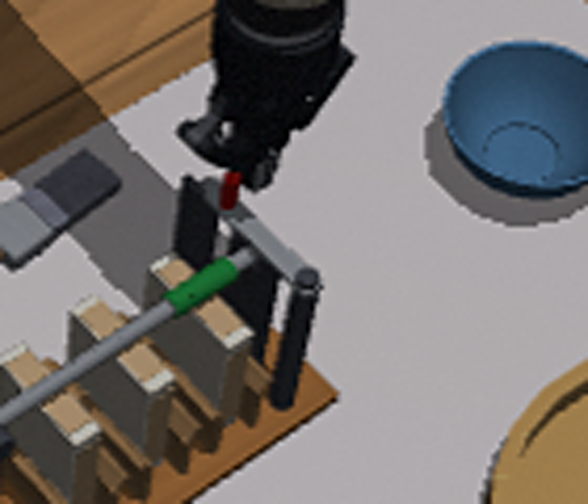

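Request:
jog_arm(
  deltas=[
    [0, 5, 0, 0, 0, 0, 0],
    [0, 20, 0, 0, 0, 0, 0],
    [0, 40, -10, 0, 0, 0, 0],
    [0, 45, -50, 0, 0, 0, 0],
    [0, 45, -100, 0, 0, 0, 0],
    [20, 30, -150, 0, 0, 0, 0],
    [60, 0, -170, 0, 0, 0, 0],
    [80, -20, -170, 0, 0, 0, 0],
    [90, -40, -170, 0, 0, 0, 0],
    [90, -40, -170, 0, 0, 0, 0],
    [90, -40, -170, 0, 0, 0, 0],
  ],
)

```text
clock: 31.98
ee_pos: [0.3873, 0.0402, 0.3106]
tool_rot: [-0.042, 3.141, 0.023]
ft_force: [-0.0, 0.4, -0.2]
grip_width: 0.002
```

```bash
python3 look.py 22 keeper_peg; python3 th.py 22|head -2; python3 - <<'E'
from kp import *
s=state();print(s['ft_force'],s["clock"])
im=save("scene","s22.png")[160:300,300:460,::-1];cv2.imwrite('pics/c22.png',cv2.resize(im,None,fx=4.2,fy=4.2,interpolation=cv2.INTER_CUBIC))
im=save("side","d22.png")[150:290,200:360,::-1];cv2.imwrite('pics/c22d.png',cv2.resize(im,None,fx=4.2,fy=4.2,interpolation=cv2.INTER_CUBIC))
P=pickle.load(open("v22.pkl","rb"))["pose"]
print("peg top closed expected px",proj("wrist",np.r_[rk((-30,105)),.181],P),"hinge",proj("wrist",np.r_[rk((45,105)),.158],P))
E
```

```text
keeper_peg [([337.7, 308.3], 0.5)]
31.975 [0.38726505 0.04022922 0.31062752] [-0.08224022 -0.24862439  0.02814345  1.84833605  0.01491749 -0.10897727]
0 [[161.2, 320.2], [268.9, 319.7], [291.6, 319.6], [314.2, 319.5], [338.6, 319.4]] [[335.7, 261.7], [402.6, 217.9]]
0.03 [[160.9, 320.6], [268.4, 321.8], [291.3, 322.1], [314.2, 322.3], [339.0, 322.6]] [[335.7, 261.7], [402.9, 216.5]]
[-0.01631821 -0.35936188 -0.40169052] 32.075
peg top closed expected px [338.42623858 316.43682837] hinge [335.12669284 367.04819883]
```

View pics/w22.png

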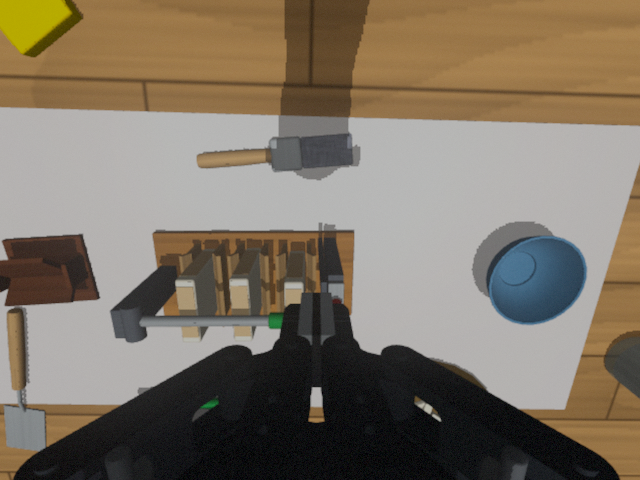

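View pics/c22.png

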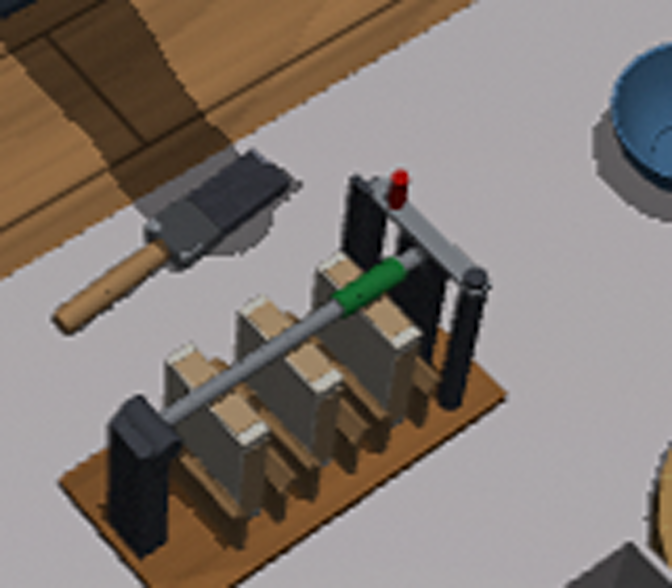

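View pics/c22d.png

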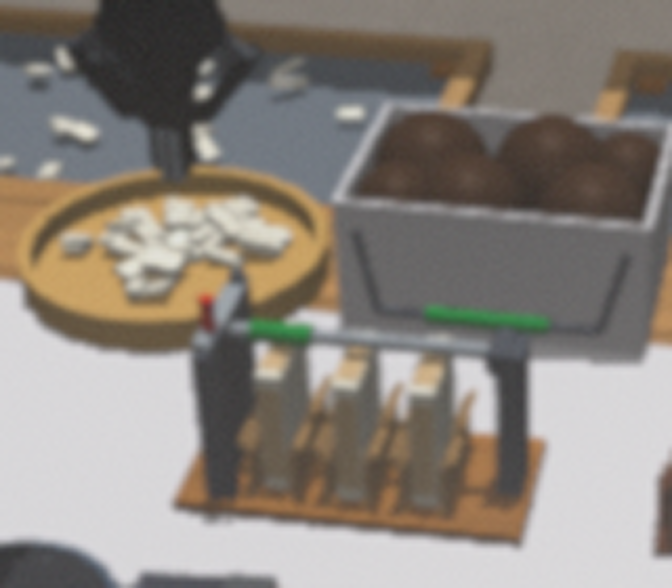

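```bash
python3 -c "
from cell import *
print(job_done(),state()['clock'])"
```

```text
the job is handed in; nothing more can be done
the job is handed in; nothing more can be done
```

The job is handed in, at about 32 s on the robot's clock. No verdict came back.

- **Slab:** I took it off the stand by its upper part and lowered it into the middle slot in small steps, releasing it only after it touched the floor. In the last scene and side pictures all three slabs stand upright and in line.
- **Bar:** I pushed it down with the closed fingers until it stopped moving and the force rose to about 7 N. From above, just after I lifted the fingers off, the bar's image position matched the level position, and it lay between the fork's prongs.
- **Keeper:** I swung it across by its red peg until it stopped, with the force also rising to about 7 N. In the last pictures it lies over the bar's end against its stop post.
- **Rest of the scene:** The bowl and the two neighbour slabs look undisturbed. At the end the arm was clear of everything and read no contact force.

Three checks were off:
- **Slab height:** the slab touched the slot floor about 4 mm lower than my image fit predicted.
- **Fingertips:** while pressing the bar, the shut fingertips seemed to sit about 20 mm behind the stated TCP. Because of both, I went by contact force and pictures rather than computed heights.
- **Peg:** in the last wrist picture the peg was mostly hidden by the fingers. The network put it about 8 pixels from where I expected it, with confidence 0.5, so the keeper result rests on the scene and side pictures and the contact force.

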